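# Hook a dropped flange plate out from behind the test-stand guard

### The job

A flange plate has dropped behind the fixed grille guard of the small test stand. Take the hooked rod from its rest, lower its hook into the plate's large middle hole and draw the plate out along the stand until its long edge lies flat against the sprung stop bar, pulling it up snug (about 10 N, never much more) for a moment, without knocking the stand, so that it stays resting against the bar. Then put the rod back in its rest as you found it; do not touch the plate with the gripper, and leave the other things on the counter alone.

Things in the scene. Friction and masses are not known exactly. Their poses are not given: they have to be found in the camera images.
- stand: Fixed test stand: aluminium plate, top 8 mm above the counter. Origin on the counter under the guard's open mouth, z up, +y the way out. Guard: cage of 6 mm grey bars over local y 0 to -205 mm, sides at x +-80 mm, roof underside 100 mm above the counter with 26 mm gaps, back closed; only the mouth at y = 0 is open. In front an open apron, 140 mm wide, to y = +180 mm.
- stop: Stop on the apron: two low fixed rails, and across them a steel bar 108 mm long (its x), 12 mm high. Origin on the plate midway between the rails at stand local (0, 95, 8) mm, axes as the stand's. The bar is clamped anywhere along the rails: its guard-side face lies at local y 0 to +35 mm, unmeasured; find it by feel. It yields 4 mm to +y on a 0.5 N/mm spring, then is solid.
- flange: Loose dark steel plate 90 (its x) by 46 (its y) by 10 mm thick, about 0.25 kg, flat on the stand under the guard, long side within 20 degrees of the bar's; origin at the centre of its underside. A 27 mm hole through its centre takes the hook; two 10 mm bolt holes at x +-32 mm do not. It can turn about the hook; pulling it up to the bar squares it.
- rest: Fixed rest for the rod: foot 50 by 250 mm, 8 mm thick, two steel V forks, 10 mm thick, at local y +62 and -160 mm, open upwards, tops 93 mm above the counter, 60 mm wide; origin on the counter below the middle of the lying rod's handle, y along the lying rod, hook end towards -y.
- rod: Loose hooked rod, about 0.2 kg, level in the rest, origin 75 mm above the rest's, axes alike. Origin: centre of its black handle, 22 (its x) by 90 (y) by 24 mm (z); grip it from above. A 10 mm round bar runs along y from +85 to -235 mm; at y = -230 mm it turns down (-z) into the hook, 10 mm thick, tip 45 mm below the bar's axis.
- rod_tip (a point): Lowest point of the rod's hook, at rod local (0, -230, -45) mm.
- carton: Bystander: white carton 70 x 90 x 50 mm, origin at the centre of its underside.
- fitting: Bystander: brass fitting, 32 mm across, 40 mm high, standing, origin at the centre of its underside.
- gauge: Bystander: round pressure gauge lying on its back, 60 mm across, 22 mm high, origin at the centre of its underside.
Mind the look-alikes: they are no part of the job. There is more than one size of the flange; the one meant has the size given above.

How it is judged:
On the way, in this order (a step that is already met when the one before it is completed fails the run):
1. the rod is lifted out of its rest (z of rod in the frame of rest above 0.1 m), for 0.1 s.
2. the hook is down in the plate's middle hole while the plate is still under the guard (horizontal distance between rod_tip and flange below 0.014 m and z of rod_tip in the frame of flange below 0.007 m and y of flange in the frame of stand below -0.06 m), for 0.1 s.
3. the plate is pulled snug and square against the stop bar with the hook (6 to 18 N on the bar) (contact force between flange and stop between 6 and 18 N and contact force between rod and flange above 2 N and angle between the x axis of flange and the x axis of stop, either way round below 0.06 rad), for 0.3 s.
At the end, for the whole second after the job is handed in: The flange plate lies flat on the stand's apron, at rest, still touching the stop bar (over 0.1 N from its spring) and within 0.06 rad of parallel to it; the rod lies at rest in both forks of its rest, hook down (tilt under 0.35 rad), within 15 mm of its place and 0.08 rad of the rest's direction (angle between the x axis of flange and the x axis of stop, either way round below 0.06 rad and contact force between flange and stop above 0.1 N and y of flange in the frame of stop above -0.03 m and z of flange in the frame of stop below 0.003 m and angle between flange's own z axis and vertical below 0.06 rad and linear speed of flange below 0.01 m/s and distance between rod and rest below 0.083 m and horizontal distance between rod and rest below 0.015 m and z of rod in the frame of rest above 0.067 m and angle between the y axis of rod and the y axis of rest, either way round below 0.08 rad and angle between rod's own z axis and vertical below 0.35 rad and linear speed of rod below 0.02 m/s).
It fails at once if the plate is loaded with more than 22 N by the hook or against the stop bar (contact force between flange and stop above 22 N or contact force between rod and flange above 22 N).
It fails at once if the rod is pushed against the stand or its guard with more than 20 N (contact force between rod and stand above 20 N).
It fails at once if the robot knocks the stand with more than 15 N (contact force between the arm and stand above 15 N).
It fails at once if the gripper touches the plate (contact force between the fingers and flange above 0.5 N).
It fails at once if a bystander is moved more than 15 mm (distance of any of carton, fitting, gauge from where it was at the start of the episode above 0.015 m).
It also fails if it takes over 67 s, if anything falls off the work surface, if the arm or the gripper's body presses on something with over 40 N, if the wrist force passes 120 N, or if a joint passes its speed limit or range.

### The arm

A 7-joint arm with a two-finger parallel gripper is mounted at the origin on the work surface. World frame = base frame: x ahead of the robot, y to its left, z up, the work surface at z = 0. Lengths are in m, angles in rad, forces in N, time in s.
With the tool pointing down it reaches from about 0.4 to 0.9 m from the base axis. Payload 5.5 kg.
Tool frame: the origin (TCP) lies on the centre line of the jaws, within the pads' length; the fingertips stand 22 mm ahead of it and the grasp point (between the pads) lies 3 mm ahead of it; x points along the fingers, z is the direction in which the jaws open and shut, and the axes are right-handed (so a half turn about x gives the same grasp; the last joint's range is limited). The gripper opens to 92 mm and grips with 3 to 60 N. Pads are 19 mm wide; open, the fingers measure 130 mm over their backs; the gripper's body (75 mm by 190 mm) begins 47 mm behind the grasp point.
Start: joints at [-0.895, 0.501, -0.427, 1.55, 0.221, 1.138, -0.21], TCP at [0.261, 0.595, 0.249] pointing down, gripper open.
Joint ranges: [-2.88, 2.88], [-0.31, 2.03], [-1.54, 1.56], [0.2, 2.42], [-1.41, 4.55], [0.19, 2.02], [-2.57, 2.57]. Speed limits (rad/s): [2.57, 2.57, 3.14, 3.14, 3.14, 3.14, 3.14].

### API

Orientations are given as a 3x3 rotation matrix whose columns are the frame's x, y, z axes.
In Python, from workcell import manip, optics gives the robot as it stands.
- The arm moves only by the shell command python3 -m jog 'ROWS'. ROWS is a JSON object of lists of equal length, an entry for each row: "slide": the shift along the tool's x, y, z in cm, a list of three; "angular": the turn, a rotation vector about the tool's x, y, z in degrees, a list of three; "hand": the finger opening in cm, from 0 to 9.18. In form: {"slide": [[dx, dy, dz], ...], "angular": [[wx, wy, wz], ...], "hand": [hand, ...]}. A call has 1 to 12 rows; each row shifts and turns the pose as measured when the row begins, along the tool's axes as they then stand; what a row does not reach is not made up. A row lasts 1/12 s, in which the tool goes at most 41.7 mm and 7.16 degrees, less where a joint would pass 70% of its speed; a pose out of reach is approached as far as the arm can. A call with a gripper value outside its range is refused whole. The fingers move at their own pace and stop on an object; the grip force is fixed at half the most. Time passes only in rows, so rows that do not move let the fingers close. It gives the time, the measured TCP pose, the force and the opening at its end, in the units of the state.
- manip.sense(): the state, without advancing time (a new reading comes with each control period).
- optics.get_image(name): name is "scene" or "top" or "wrist"; returns the picture (420x560x3 uint8, blue, green, red); there is no depth.
- optics.camera_params(name): a dict with "K" (3x3 intrinsics, pixels), "rvec" (rotation vector, rad) and "tvec" (3), from world to camera coordinates, as OpenCV has them; the wrist camera has in their place "hand_eye" (4x4, takes a point from camera to tool coordinates, whose origin is the TCP and whose axes are the tool frame's). Camera axes: x right, y down, z forward; pixel columns grow to the right and rows downward; lengths in m; the calibration is good to about 2 mm. A picture is of the moment at which its call begins: read the wrist's pose just before it. camera_params takes no time and is no camera call.
- manip.finish_job(): hands the job in, once; it reports no verdict.
The state is a dict: "time": time; "q": joint angles; "qvel": joint speeds; "joint_efforts": joint torques, N m; "eef_pos": TCP position; "eef_rot": TCP orientation; "force": force on the tool from outside, world axes, zero at the start; "torque": the same for the moment, N m; "finger_gap": opening from 0.0 (shut) to 1.0 (fully open).
Only numpy, scipy, OpenCV 4.12 (cv2) and the standard library are available. Lean on these libraries where they do the work, as an engineer would, in place of code of your own. Each camera call takes 0.05 s, during which the arm holds its last target.

## Working session

There is one attempt and no reset: what is moved stays moved. The work goes in short steps, Python scripts to look and compute and a shell command to move; the robot and the scene stay as the last step left them, time stands still between calls to the robot, and variables do not carry over. Pictures are saved under pics/ and viewed, and the job is handed in when it is done.

```bash
ls; mkdir -p pics; python3 - <<'E'
from workcell import manip, optics
import cv2
s=manip.sense(); print(s)
for n in ["scene","top","wrist"]:
    im=optics.get_image(n); cv2.imwrite(f"pics/{n}0.png",im); print(n,optics.camera_params(n))
E
```

```text
pics
{'time': 0.0, 'q': array([-0.89480734,  0.50184574, -0.42675654,  1.55145849,  0.22082441,
        1.13829789, -0.21027977]), 'qvel': array([-0.00015408,  0.00110543,  0.00150424, -0.00046922,  0.00213411,
       -0.001662  , -0.00091192]), 'joint_efforts': array([ 1.00901198e-03, -5.66600919e+01, -5.81521511e+00, -2.79106683e+01,
       -6.83970773e-02,  3.10022396e-02,  2.02421925e-04]), 'eef_pos': array([0.26055978, 0.59476727, 0.24767304]), 'eef_rot': array([[-8.07627953e-04, -9.16028246e-01,  4.01112951e-01],
       [-1.77624256e-03,  4.01113764e-01,  9.16026525e-01],
       [-9.99998096e-01,  2.73347308e-05, -1.95103905e-03]]), 'force': array([ 0.61066527, -0.45257317,  0.07980389]), 'torque': array([0.00527798, 0.03708207, 0.04723381]), 'finger_gap': 1.0033368059929455}
scene {'K': array([[494.95738704,   0.        , 271.83337171],
       [  0.        , 494.95738704, 209.92788574],
       [  0.        ,   0.        ,   1.        ]]), 'rvec': array([ 2.03496085,  1.54318091, -0.55336909]), 'tvec': array([-0.16088297, -0.32904751,  1.57997968])}
top {'K': array([[522.31875858,   0.        , 278.93839002],
       [  0.        , 522.31875858, 213.40675511],
       [  0.        ,   0.        ,   1.        ]]), 'rvec': array([ 2.17828906, -2.15433061,  0.07940675]), 'tvec': array([0.04789866, 0.49048277, 1.36593292])}
wrist {'K': array([[336.74459701,   0.        , 274.16814931],
       [  0.        , 336.74459701, 204.83381128],
       [  0.        ,   0.        ,   1.        ]]), 'hand_eye': array([[-6.14577339e-04, -2.96479136e-01,  9.55039132e-01,
        -1.36392356e-01],
       [ 6.54555944e-04, -9.55039227e-01, -2.96478745e-01,
         7.92759652e-02],
       [ 9.99999597e-01,  4.42917423e-04,  7.81007648e-04,
        -1.83941045e-05],
       [ 0.00000000e+00,  0.00000000e+00,  0.00000000e+00,
         1.00000000e+00]])}
```

View pics/scene0.png

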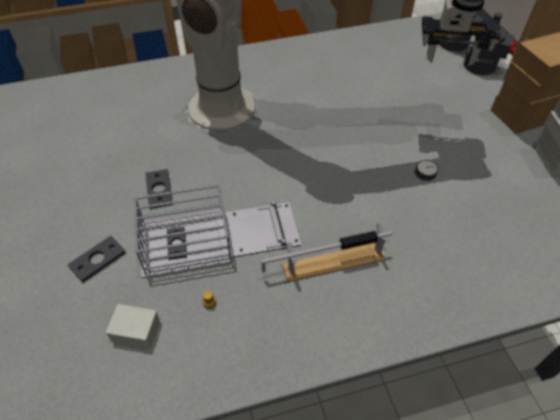

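View pics/top0.png

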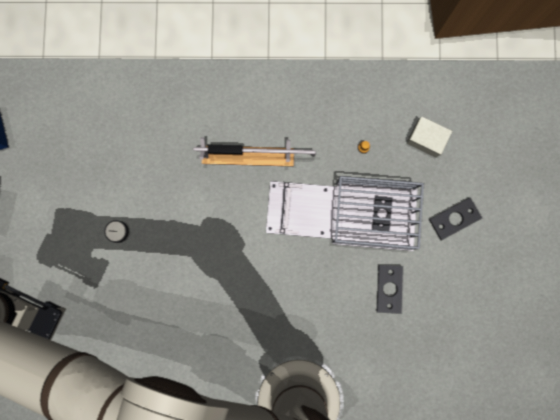

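View pics/wrist0.png

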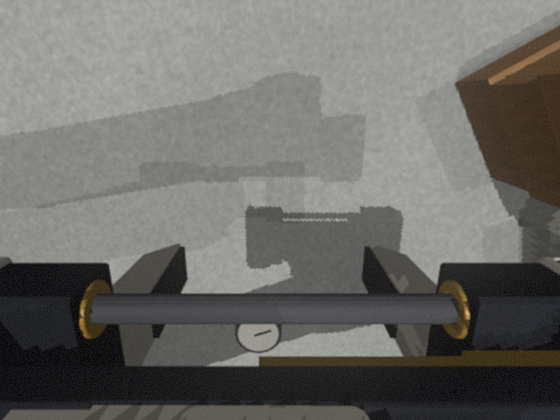

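```bash
cat > h.py <<'E'
import numpy as np, cv2
from workcell import manip, optics
def Rt(n):
    p=optics.camera_params(n); return p['K'],cv2.Rodrigues(np.array(p['rvec']))[0],np.array(p['tvec']).reshape(3)
def unproj(n,uv,z):
    K,R,t=Rt(n); c=-R.T@t; d=R.T@np.linalg.solve(K,[uv[0],uv[1],1.]); return c+d*(z-c[2])/d[2]
def proj(n,P):
    K,R,t=Rt(n); q=(R@np.atleast_2d(P).T).T+t; q=q@K.T; return q[:,:2]/q[:,2:]
E
python3 - <<'E'
import cv2
from h import *
im=cv2.imread('pics/top0.png')
c=im[130:280,180:320]; cv2.imwrite('pics/t_a.png',cv2.resize(c,None,fx=4,fy=4,interpolation=cv2.INTER_CUBIC))
c=im[160:270,260:440]; cv2.imwrite('pics/t_b.png',cv2.resize(c,None,fx=4.4,fy=4.4,interpolation=cv2.INTER_CUBIC))
im=cv2.imread('pics/scene0.png')
c=im[180:290,120:300]; cv2.imwrite('pics/s_b.png',cv2.resize(c,None,fx=4.4,fy=4.4,interpolation=cv2.INTER_CUBIC))
c=im[215:295,250:410]; cv2.imwrite('pics/s_a.png',cv2.resize(c,None,fx=5,fy=5,interpolation=cv2.INTER_CUBIC))
E
```

```text
(no output)
```

View pics/t_a.png

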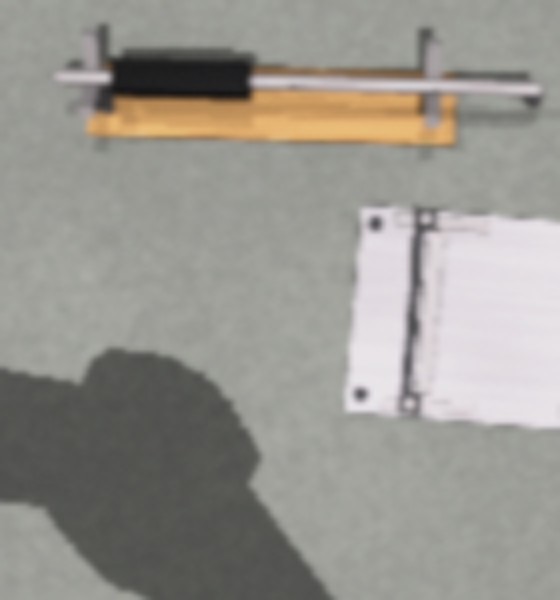

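View pics/t_b.png

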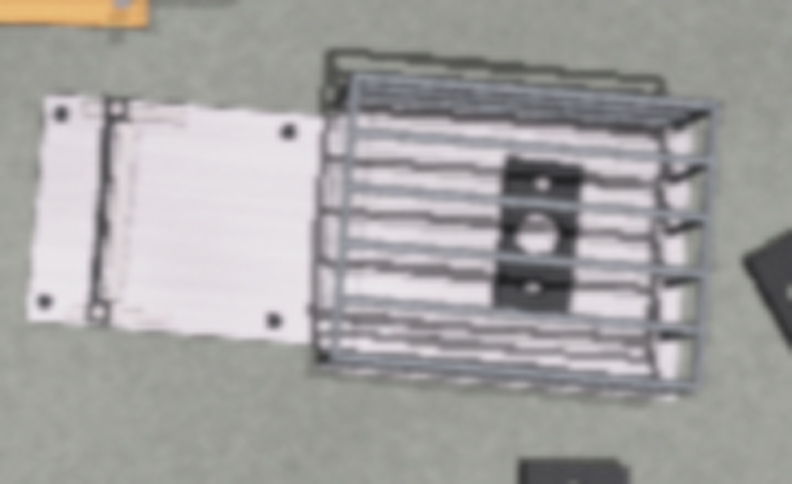

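View pics/s_b.png

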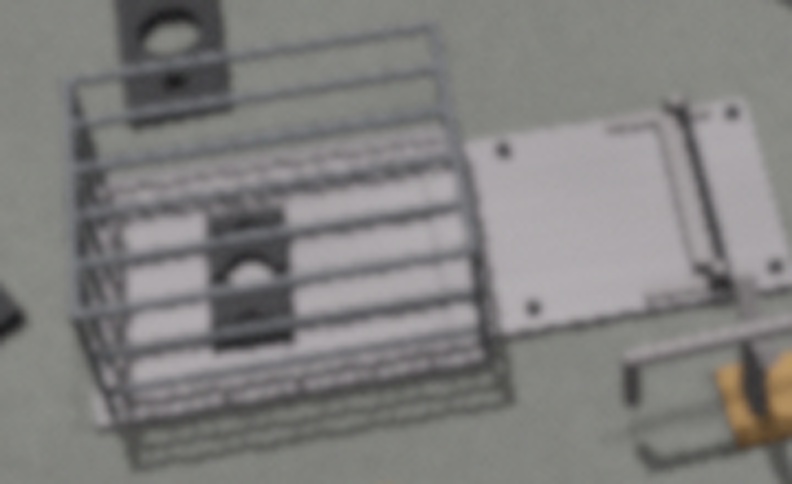

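View pics/s_a.png

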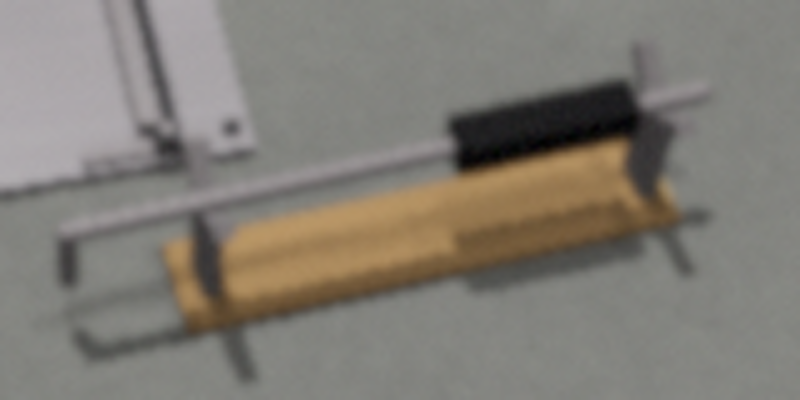

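```bash
python3 - <<'E'
from h import *
np.set_printoptions(precision=4,suppress=True)
A=lambda x,y:(x/4+180,y/4+130)
B=lambda x,y:(x/4.4+260,y/4.4+160)
SB=lambda x,y:(x/4.4+120,y/4.4+180)
SA=lambda x,y:(x/5+250,y/5+215)
print('handle',[unproj('top',A(*p),.087)[:2] for p in [(112,58),(250,58),(250,98),(112,93)]])
print('rod ends',[unproj('top',A(*p),.075)[:2] for p in [(57,77),(540,90)]])
print('scene rod ends',[unproj('scene',SA(*p),.075)[:2] for p in [(710,90),(60,232)]])
print('apron',[unproj('top',B(*p),.008)[:2] for p in [(45,97),(28,320)]])
print('apron bolts',[unproj('top',B(*p),.008)[:2] for p in [(61,114),(44,301),(288,131),(274,320)]])
print('apron scene bolts',[unproj('scene',SB(*p),.008)[:2] for p in [(775,266),(732,112),(533,307),(503,149)]])
print('apron scene corners',[unproj('scene',SB(*p),.008)[:2] for p in [(790,288),(748,98)]])
print('plate',[unproj('top',B(*p),.018)[:2] for p in [(505,157),(582,165),(572,312),(495,305)]])
print('hole',unproj('top',B(537,235),.018), unproj('scene',SB(250,282),.018))
print('bolts',[unproj('top',B(*p),.018)[:2] for p in [(542,184),(533,288)]])
print('bar',[unproj('top',B(*p),.020)[:2] for p in [(118,100),(97,320)]])
print('roof',[unproj('top',B(*p),.103)[:2] for p in [(352,75),(718,105),(700,385),(335,357)]])
E
```

```text
handle [array([0.6602, 0.2367]), array([0.6609, 0.1479]), array([0.6348, 0.1474]), array([0.6373, 0.2362])]
rod ends [array([0.6501, 0.2741]), array([ 0.6441, -0.0389])]
scene rod ends [array([0.6541, 0.2817]), array([ 0.6472, -0.0345])]
apron [array([0.5761, 0.0781]), array([0.4389, 0.0867])]
apron bolts [array([0.5657, 0.0682]), array([0.4506, 0.0771]), array([ 0.5565, -0.071 ]), array([ 0.4406, -0.0629])]
apron scene bolts [array([0.5682, 0.0731]), array([0.4527, 0.0818]), array([ 0.5579, -0.0661]), array([ 0.4427, -0.0574])]
apron scene corners [array([0.585 , 0.0768]), array([0.4449, 0.0942])]
plate [array([ 0.5405, -0.2017]), array([ 0.536 , -0.2482]), array([ 0.4468, -0.2415]), array([ 0.4505, -0.1953])]
hole [ 0.4932 -0.2208  0.018 ] [ 0.5047 -0.2167  0.018 ]
bolts [array([ 0.5242, -0.224 ]), array([ 0.461 , -0.2182])]
bar [array([0.5729, 0.0332]), array([0.4388, 0.0445])]
roof [array([ 0.576 , -0.1007]), array([ 0.5606, -0.3087]), array([ 0.4013, -0.2965]), array([ 0.4148, -0.0913])]
```

```bash
cat >> h.py <<'E'
from scipy.linalg import logm, expm
from scipy.spatial.transform import Rotation as Rn
def down(yaw):  # tool x down, tool z at world yaw angle
    z=np.array([np.cos(yaw),np.sin(yaw),0]); x=np.array([0,0,-1.]); return np.c_[x,np.cross(z,x),z]
def plan(pos,R,n=None,vmax=3.8):
    s=manip.sense(); T0=np.eye(4);T0[:3,:3]=s['eef_rot'];T0[:3,3]=s['eef_pos']
    U,_,V=np.linalg.svd(T0[:3,:3]); T0[:3,:3]=U@V
    T1=np.eye(4);T1[:3,:3]=R;T1[:3,3]=pos
    D=np.linalg.inv(T0)@T1; L=np.real(logm(D))
    w=np.degrees(Rn.from_matrix(D[:3,:3]).magnitude()); d=np.linalg.norm(D[:3,3])*100
    if n is None: n=int(max(np.ceil(w/6.8),np.ceil(d*1.1/vmax),1))
    S=np.real(expm(L/n)); print('t',round(s['time'],2),'n',n,'slide',np.round(S[:3,3]*100,2),'ang',np.round(Rn.from_matrix(S[:3,:3]).as_rotvec(degrees=True),2))
    print('total local cm',np.round(D[:3,3]*100,2),'deg',np.round(Rn.from_matrix(D[:3,:3]).as_rotvec(degrees=True),2))
def st():
    s=manip.sense(); print('t',round(s['time'],2),'p',np.round(s['eef_pos'],4),'f',np.round(s['force'],2),'tq',np.round(s['torque'],2),'gap',round(s['finger_gap'],3)); print(np.round(s['eef_rot'],4)); return s
E
python3 - <<'E'
from h import *
plan([.649,.194,.20],down(-.02))
E
```

```text
t 0.15 n 17 slide [ 0.28 -3.43  0.57] ang [ 3.97 -0.    0.  ]
total local cm [  4.82 -51.66 -21.14] deg [ 6.749e+01 -8.000e-02  5.000e-02]
```

```bash
python3 -m jog '{"slide":[[0.28,-3.43,0.57],[0.28,-3.43,0.57],[0.28,-3.43,0.57],[0.28,-3.43,0.57],[0.28,-3.43,0.57],[0.28,-3.43,0.57],[0.28,-3.43,0.57],[0.28,-3.43,0.57],[0.28,-3.43,0.57],[0.28,-3.43,0.57],[0.28,-3.43,0.57],[0.28,-3.43,0.57]],"angular":[[3.97,0,0],[3.97,0,0],[3.97,0,0],[3.97,0,0],[3.97,0,0],[3.97,0,0],[3.97,0,0],[3.97,0,0],[3.97,0,0],[3.97,0,0],[3.97,0,0],[3.97,0,0]],"hand":[9.18,9.18,9.18,9.18,9.18,9.18,9.18,9.18,9.18,9.18,9.18,9.18]}' | tail -c 600; python3 - <<'E'
from h import *
plan([.649,.194,.20],down(-.02))
E
```

```text
time: 1.15
eef_pos: [0.5869, 0.3554, 0.2057]
eef_rot: [[-0.012, -0.308, 0.951], [0.002, 0.951, 0.308], [-1.0, 0.006, -0.011]]
force: [0.2, -0.3, -0.3]
finger_gap: 1.002
t 1.15 n 6 slide [ 0.08 -2.84  0.56] ang [ 3.18 -0.11 -0.04]
total local cm [  0.46 -17.27   0.95] deg [19.08 -0.66 -0.22]
```

```bash
python3 -m jog '{"slide":[[0.08,-2.84,0.56],[0.08,-2.84,0.56],[0.08,-2.84,0.56],[0.08,-2.84,0.56],[0.08,-2.84,0.56],[0.08,-2.84,0.56],[0,0,0]],"angular":[[3.18,-0.1,0],[3.18,-0.1,0],[3.18,-0.1,0],[3.18,-0.1,0],[3.18,-0.1,0],[3.18,-0.1,0],[0,0,0]],"hand":[9.18,9.18,9.18,9.18,9.18,9.18,9.18]}' | tail -c 600; python3 - <<'E'
from h import *
plan([.649,.194,.20],down(-.02))
cv2.imwrite('pics/w1.png',optics.get_image('wrist'))
cv2.imwrite('pics/t1.png',optics.get_image('top'))
E
```

```text
time: 1.73
eef_pos: [0.6536, 0.1717, 0.195]
eef_rot: [[-0.004, 0.055, 0.998], [-0.006, 0.998, -0.055], [-1.0, -0.006, -0.004]]
force: [1.7, -1.8, -0.6]
finger_gap: 1.002
t 1.73 n 1 slide [-0.51  2.2  -0.58] ang [-1.99 -0.24  0.35]
total local cm [-0.51  2.2  -0.58] deg [-1.99 -0.24  0.35]
```

View pics/w1.png

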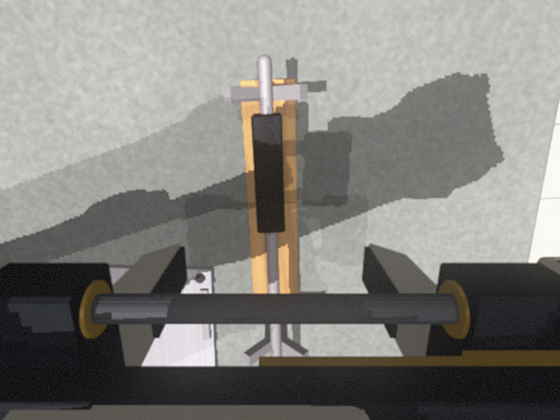

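View pics/t1.png

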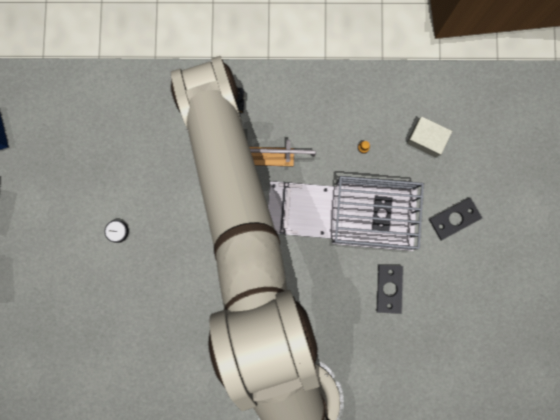

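```bash
cat >> h.py <<'E'
def wun(s,uv,z):
    p=optics.camera_params('wrist'); H=np.array(p['hand_eye']); T=np.eye(4);T[:3,:3]=s['eef_rot'];T[:3,3]=s['eef_pos']; T=T@H
    d=T[:3,:3]@np.linalg.solve(p['K'],[uv[0],uv[1],1.]); c=T[:3,3]; return c+d*(z-c[2])/d[2]
def wproj(s,P):
    p=optics.camera_params('wrist'); H=np.array(p['hand_eye']); T=np.eye(4);T[:3,:3]=s['eef_rot'];T[:3,3]=s['eef_pos']; T=np.linalg.inv(T@H)
    q=np.atleast_2d(P)@T[:3,:3].T+T[:3,3]; q=q@np.array(p['K']).T; return q[:,:2]/q[:,2:]
E
python3 - <<'E'
from h import *
s=st()
im=optics.get_image('wrist'); cv2.imwrite('pics/w2.png',cv2.resize(im[40:380,180:380],None,fx=3,fy=3,interpolation=cv2.INTER_CUBIC)[:600])
cv2.imwrite('pics/w2full.png',im)
import pickle; pickle.dump({k:s[k] for k in('eef_pos','eef_rot')},open('w2.pkl','wb'))
E
```

```text
t 1.83 p [0.6519 0.1787 0.1952] f [ 0.58  0.45 -0.53] tq [-0.07  0.13  0.  ] gap 1.004
[[-0.0054  0.0463  0.9989]
 [-0.0011  0.9989 -0.0463]
 [-1.     -0.0013 -0.0053]]
```

View pics/w2.png

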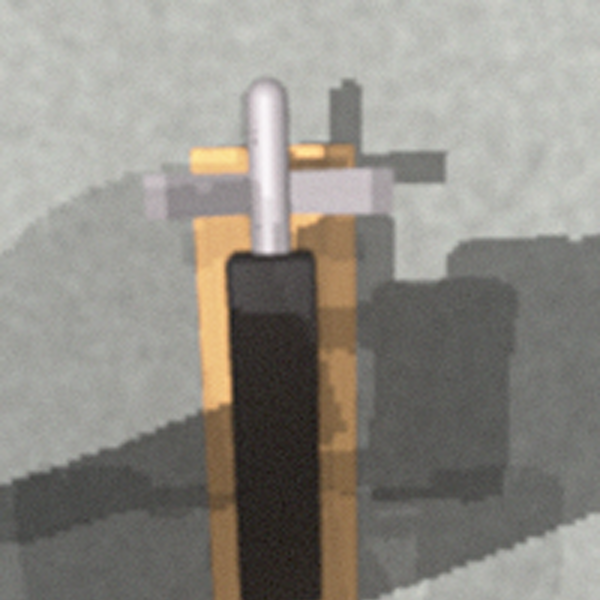

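```bash
python3 - <<'E'
from h import *
im=cv2.imread('pics/w2full.png'); cv2.imwrite('pics/w2b.png',cv2.resize(im[200:380,200:360],None,fx=3.3,fy=3.3,interpolation=cv2.INTER_CUBIC))
E
```

```text
(no output)
```

View pics/w2b.png

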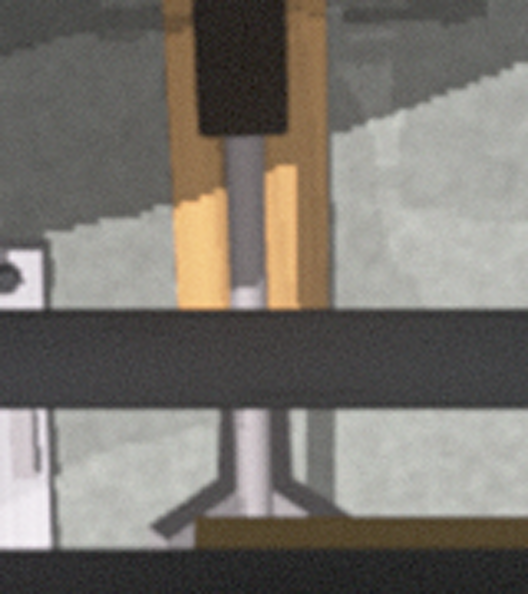

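```bash
python3 - <<'E'
from h import *
import pickle; s=pickle.load(open('w2.pkl','rb'))
for uv,z in [((256,126),.075),((285.3,126),.075),((260,240),.087),((287.3,240),.087),((268.5,67),.075),((275,215+0),.087)]:
    print(uv,np.round(wun(s,uv,z),4))
# rod axis pts z .075: far bar tip, near bar at crop (248,470)
print(wun(s,(180+268/3,40+80/3),.075),wun(s,(200+248/3.3,200+200/3.3),.075), wun(s,(200+255/3.3,200+480/3.3),.075))
print('apron corner',wun(s,(200+47/3.3,200+248/3.3),.008))
E
```

```text
(256, 126) [0.6418 0.241  0.075 ]
(285.3, 126) [0.6636 0.24   0.075 ]
(260, 240) [0.6403 0.1544 0.087 ]
(287.3, 240) [0.6618 0.1534 0.087 ]
(268.5, 67) [0.6532 0.2813 0.075 ]
(275, 215) [0.653  0.1746 0.087 ]
[0.65379454 0.28150392 0.075     ] [0.65112492 0.12995824 0.075     ] [0.64922204 0.04402097 0.075     ]
apron corner [0.58308906 0.08180369 0.008     ]
```

```bash
python3 - <<'E'
from h import *
plan([.652,.197,.12],down(-.02))
E
```

```text
t 1.88 n 3 slide [2.51 0.52 0.01] ang [-0.44 -0.1  -0.01]
total local cm [7.54 1.55 0.04] deg [-1.31 -0.31 -0.02]
```

```bash
python3 -m jog '{"slide":[[2.5,0.5,0],[2.5,0.5,0],[2,0.5,0],[0,0,0],[0,0,0]],"angular":[[-0.4,-0.1,0],[-0.4,-0.1,0],[-0.4,-0.1,0],[0,0,0],[0,0,0]],"hand":[9.18,9.18,9.18,9.18,9.18]}' | tail -c 600; python3 - <<'E'
from h import *
st()
plan([.652,.197,.078],down(-.02))
E
```

```text
time: 2.3
eef_pos: [0.6503, 0.2089, 0.1255]
eef_rot: [[0.002, 0.007, 1.0], [0.008, 1.0, -0.007], [-1.0, 0.008, 0.002]]
force: [-0.2, 0.2, 0.5]
finger_gap: 1.003
t 2.3 p [0.6503 0.2089 0.1255] f [-0.15  0.2   0.49] tq [-0.08  0.02 -0.02] gap 1.003
[[ 0.0025  0.0071  1.    ]
 [ 0.0084  0.9999 -0.0071]
 [-1.      0.0084  0.0024]]
t 2.3 n 2 slide [ 2.37 -0.61  0.09] ang [ 0.37  0.07 -0.24]
total local cm [ 4.74 -1.23  0.17] deg [ 0.74  0.13 -0.48]
```

```bash
python3 -m jog '{"slide":[[1,-0.4,0.05],[1.2,-0.4,0.05],[1.2,-0.2,0],[0.5,0,0],[0,0,0],[0,0,0]],"angular":[[0.4,0.1,-0.2],[0.3,0,-0.2],[0,0,0],[0,0,0],[0,0,0],[0,0,0]],"hand":[9.18,9.18,9.18,9.18,9.18,9.18]}' | tail -c 600; python3 - <<'E'
from h import *
st()
plan([.652,.197,.078],down(-.02))
E
```

```text
time: 2.8
eef_pos: [0.6523, 0.2008, 0.0861]
eef_rot: [[0.004, 0.018, 1.0], [0.003, 1.0, -0.018], [-1.0, 0.003, 0.004]]
force: [0.1, 0.3, 0.6]
finger_gap: 1.003
t 2.8 p [0.6523 0.2008 0.0861] f [0.1  0.26 0.64] tq [-0.07  0.05  0.01] gap 1.003
[[ 0.0038  0.0175  0.9998]
 [ 0.0028  0.9998 -0.0175]
 [-1.      0.0028  0.0038]]
t 2.8 n 1 slide [ 0.8  -0.38 -0.03] ang [ 0.14  0.22 -0.16]
total local cm [ 0.8  -0.38 -0.03] deg [ 0.14  0.22 -0.16]
```

```bash
python3 -m jog '{"slide":[[0.4,-0.2,0],[0.4,-0.2,0],[0.2,-0.1,0],[0,0,0],[0,0,0]],"angular":[[0.1,0.1,-0.1],[0.1,0.1,0],[0,0,0],[0,0,0],[0,0,0]],"hand":[9.18,9.18,9.18,9.18,9.18]}' | tail -c 600; python3 - <<'E'
from h import *
s=st()
plan([.652,.197,.078],down(-.02))
im=optics.get_image('wrist');cv2.imwrite('pics/w3.png',im)
E
```

```text
time: 3.22
eef_pos: [0.6536, 0.1945, 0.0764]
eef_rot: [[0.002, 0.023, 1.0], [0.001, 1.0, -0.023], [-1.0, 0.001, 0.002]]
force: [-0.2, -0.5, 0.8]
finger_gap: 0.999
t 3.22 p [0.6536 0.1945 0.0764] f [-0.17 -0.49  0.78] tq [-0.11  0.01 -0.04] gap 0.999
[[ 0.0022  0.0229  0.9997]
 [ 0.0013  0.9997 -0.0229]
 [-1.      0.0013  0.0022]]
t 3.22 n 1 slide [-0.16  0.25 -0.16] ang [-0.17  0.12 -0.08]
total local cm [-0.16  0.25 -0.16] deg [-0.17  0.12 -0.08]
```

View pics/w3.png

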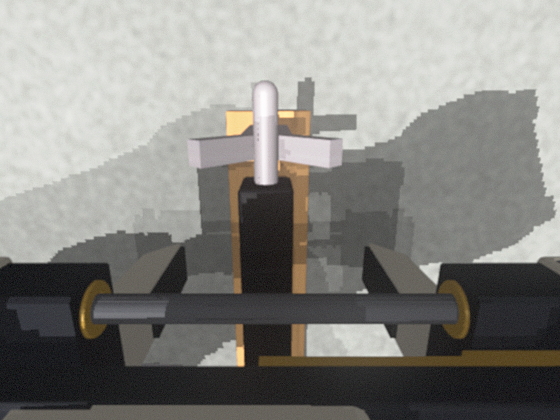

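```bash
python3 -m jog '{"slide":[[0,0.1,-0.15],[0,0,0],[0,0,0],[0,0,0],[0,0,0],[0,0,0],[0,0,0],[0,0,0],[0,0,0],[0,0,0]],"angular":[[0,0,0],[0,0,0],[0,0,0],[0,0,0],[0,0,0],[0,0,0],[0,0,0],[0,0,0],[0,0,0],[0,0,0]],"hand":[6,4,3,2,1,0.5,0.5,0.5,0.5,0.5]}' | tail -c 600; python3 - <<'E'
from h import *
s=st()
E
```

```text
time: 4.1
eef_pos: [0.6524, 0.1966, 0.0776]
eef_rot: [[0.004, 0.022, 1.0], [0.002, 1.0, -0.022], [-1.0, 0.002, 0.004]]
force: [0.4, -0.4, -0.3]
finger_gap: 0.325
t 4.1 p [0.6524 0.1966 0.0776] f [ 0.38 -0.39 -0.33] tq [-0.07  0.08 -0.02] gap 0.325
[[ 0.0039  0.022   0.9998]
 [ 0.0022  0.9998 -0.022 ]
 [-1.      0.0023  0.0038]]
```

```bash
python3 -m jog '{"slide":[[0,0,0],[0,0,0],[0,0,0],[0,0,0],[0,0,0]],"angular":[[0,0,0],[0,0,0],[0,0,0],[0,0,0],[0,0,0]],"hand":[0,0,0,0,0]}' | tail -c 600; python3 - <<'E'
from h import *
s=st()
E
```

```text
time: 4.52
eef_pos: [0.6504, 0.1967, 0.0773]
eef_rot: [[-0.0, 0.021, 1.0], [0.002, 1.0, -0.021], [-1.0, 0.002, -0.0]]
force: [-0.5, 0.2, 0.6]
finger_gap: 0.235
t 4.52 p [0.6504 0.1967 0.0773] f [-0.49  0.23  0.56] tq [-0.12  0.27  0.09] gap 0.235
[[-2.000e-04  2.110e-02  9.998e-01]
 [ 1.500e-03  9.998e-01 -2.110e-02]
 [-1.000e+00  1.500e-03 -2.000e-04]]
```

```bash
python3 -m jog '{"slide":[[-0.8,0,0],[-1.2,0,0],[-1.5,0,0],[-1.5,0,0],[-1.5,0,0],[-1.2,0,0],[0,0,0],[0,0,0]],"angular":[[0,0,0],[0,0,0],[0,0,0],[0,0,0],[0,0,0],[0,0,0],[0,0,0],[0,0,0]],"hand":[0,0,0,0,0,0,0,0]}' | tail -c 600; python3 - <<'E'
from h import *
s=st()
cv2.imwrite('pics/s4.png',optics.get_image('scene'))
plan([.5242,.1713,.16],down(-.073),vmax=2.5)
E
```

```text
time: 5.18
eef_pos: [0.6505, 0.1959, 0.1609]
eef_rot: [[-0.0, 0.023, 1.0], [0.002, 1.0, -0.023], [-1.0, 0.002, -0.0]]
force: [-0.6, -0.3, -2.7]
finger_gap: 0.236
t 5.18 p [0.6505 0.1959 0.1609] f [-0.59 -0.29 -2.66] tq [-0.04  0.07 -0.02] gap 0.236
[[-1.000e-04  2.290e-02  9.997e-01]
 [ 1.500e-03  9.997e-01 -2.290e-02]
 [-1.000e+00  1.500e-03 -1.000e-04]]
t 5.23 n 6 slide [ 0.02 -0.5  -2.09] ang [ 0.48  0.   -0.02]
total local cm [  0.09  -2.76 -12.6 ] deg [ 2.87  0.02 -0.1 ]
```

View pics/s4.png

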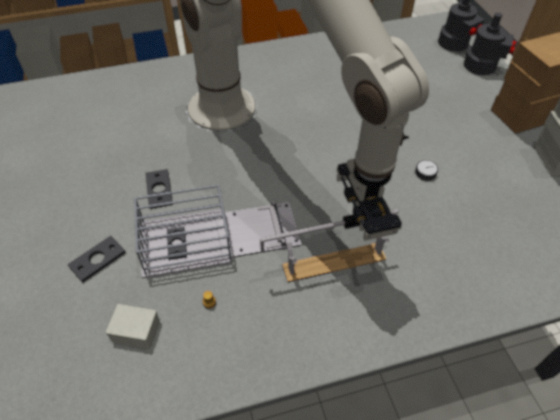

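```bash
python3 -m jog '{"slide":[[0,-0.3,-1],[0,-0.5,-2],[0,-0.5,-2],[0,-0.5,-2],[0,-0.5,-2],[0,-0.3,-1.5],[0,0,-1],[0,0,-0.5],[0,0,0],[0,0,0]],"angular":[[0.4,0,0],[0.4,0,0],[0.4,0,0],[0.4,0,0],[0.4,0,0],[0.4,0,0],[0.2,0,0],[0,0,0],[0,0,0],[0,0,0]],"hand":[0,0,0,0,0,0,0,0,0,0]}' | tail -c 600; python3 - <<'E'
from h import *
s=st()
plan([.5242,.1713,.080],down(-.073),vmax=2.5)
E
```

```text
time: 6.07
eef_pos: [0.5201, 0.1722, 0.1525]
eef_rot: [[-0.01, 0.071, 0.997], [-0.002, 0.997, -0.071], [-1.0, -0.003, -0.01]]
force: [0.5, 0.3, -2.3]
finger_gap: 0.239
t 6.07 p [0.5201 0.1722 0.1525] f [ 0.51  0.34 -2.26] tq [0.04 0.   0.02] gap 0.239
[[-0.0103  0.071   0.9974]
 [-0.0025  0.9975 -0.071 ]
 [-0.9999 -0.0032 -0.0101]]
t 6.07 n 4 slide [ 1.81 -0.01  0.11] ang [ 0.03 -0.14  0.05]
total local cm [ 7.25 -0.03  0.49] deg [ 0.11 -0.58  0.18]
```

```bash
python3 -m jog '{"slide":[[1,0,0.1],[1.6,0,0.1],[1.6,0,0.1],[1.4,0,0.1],[0.7,0,0.1],[0.3,0,0],[0,0,0],[0,0,0]],"angular":[[0,-0.2,0],[0,-0.2,0],[0,-0.2,0],[0,0,0],[0,0,0],[0,0,0],[0,0,0],[0,0,0]],"hand":[0,0,0,0,0,0,0,0]}' | tail -c 600; python3 - <<'E'
from h import *
s=st()
plan([.5242,.1713,.080],down(-.073),vmax=2.5)
for n in('scene','top'):
  cv2.imwrite(f'pics/{n}5.png',optics.get_image(n))
im=cv2.imread('pics/scene5.png')
cv2.imwrite('pics/s5b.png',cv2.resize(im[170:290,120:320],None,fx=4,fy=4,interpolation=cv2.INTER_CUBIC))
im=cv2.imread('pics/top5.png')
cv2.imwrite('pics/t5b.png',cv2.resize(im[150:270,240:440],None,fx=4,fy=4,interpolation=cv2.INTER_CUBIC))
E
```

```text
time: 6.73
eef_pos: [0.5317, 0.172, 0.0804]
eef_rot: [[0.006, 0.072, 0.997], [-0.002, 0.997, -0.072], [-1.0, -0.002, 0.006]]
force: [0.4, 1.0, -1.7]
finger_gap: 0.236
t 6.73 p [0.5317 0.172  0.0804] f [ 0.42  1.04 -1.7 ] tq [-0.03  0.06  0.  ] gap 0.236
[[ 0.0062  0.0723  0.9974]
 [-0.0022  0.9974 -0.0723]
 [-1.     -0.0018  0.0064]]
t 6.73 n 1 slide [ 0.04 -0.13 -0.74] ang [0.03 0.37 0.1 ]
total local cm [ 0.04 -0.13 -0.74] deg [0.03 0.37 0.1 ]
```

View pics/s5b.png

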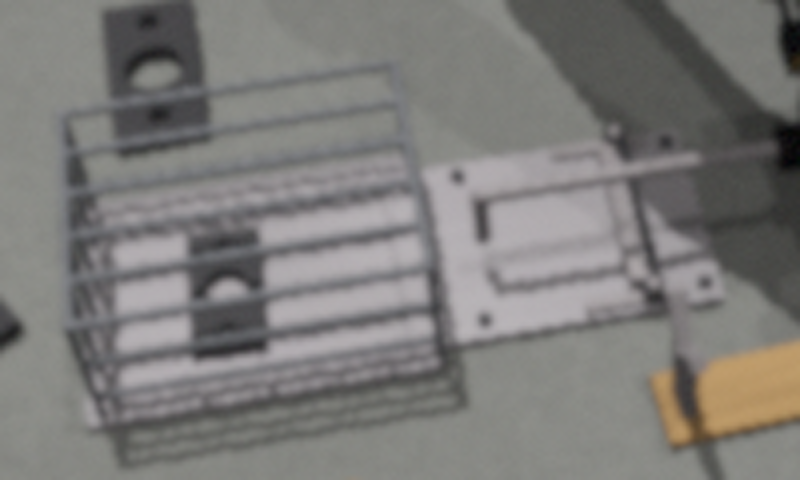

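View pics/t5b.png

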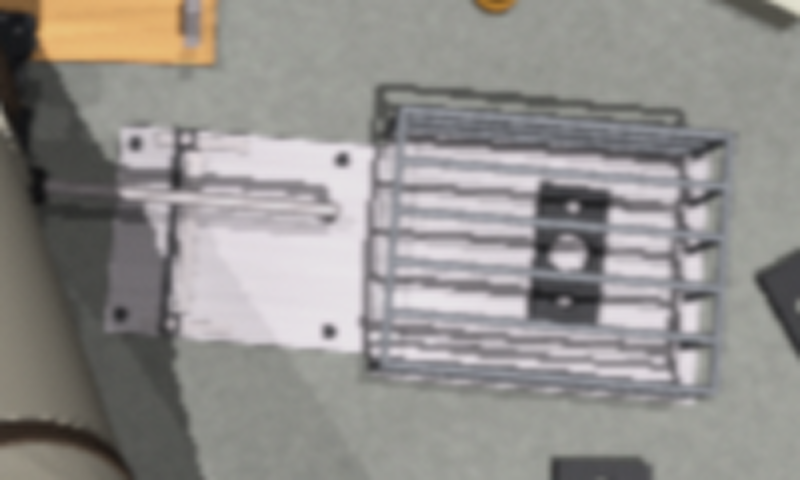

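```bash
python3 - <<'E'
from h import *
s=st()
T=lambda x,y:(x/4+240,y/4+150); S=lambda x,y:(x/4+120,y/4+170)
p=s['eef_pos']; R=s['eef_rot']
rod=p+R[:,0]*(.0023); end=rod-.235*R[:,1]; tip=rod-.23*R[:,1]+.045*R[:,0]
print('pred end',end,'tip',tip)
print('px pred end top',(proj('top',end)-[240,150])*4,'tip scene',(proj('scene',tip)-[120,170])*4,'end scene',(proj('scene',end)-[120,170])*4)
print('top end',unproj('top',T(335,210),.078),'hole',unproj('top',T(570,254),.018))
print('scene tip',unproj('scene',S(484,240),tip[2]),'hole',unproj('scene',S(228,292),.018))
E
```

```text
t 6.83 p [0.5319 0.1721 0.081 ] f [ 0.61  0.49 -1.12] tq [-0.02  0.09  0.02] gap 0.237
[[ 0.0071  0.0723  0.9974]
 [-0.0019  0.9974 -0.0723]
 [-1.     -0.0014  0.0072]]
pred end [ 0.51487508 -0.06226797  0.07902214] tip [ 0.51555645 -0.05736541  0.03401658]
px pred end top [[335.84542396 208.51033603]] tip scene [[480.27512131 237.99404619]] end scene [[467.67896046 194.62372925]]
top end [ 0.51402924 -0.0618024   0.078     ] hole [ 0.4929376  -0.22196594  0.018     ]
scene tip [ 0.51770141 -0.05548835  0.03401658] hole [ 0.50151883 -0.21572318  0.018     ]
```

```bash
python3 - <<'E'
from h import *
plan([.5128,.0103,.080],down(-.073),vmax=2)
E
```

```text
t 6.83 n 9 slide [ 0.01 -1.81 -0.08] ang [0.   0.05 0.01]
total local cm [  0.12 -16.28  -0.73] deg [0.04 0.41 0.08]
```

```bash
python3 -m jog '{"slide":[[0,-0.7,-0.2],[0,-1.4,-0.2],[0,-1.8,-0.1],[0,-1.8,-0.1],[0,-1.8,-0.1],[0,-1.8,0],[0,-1.8,0],[0,-1.8,0],[0,-1.2,0],[0,-0.6,0],[0,0,0],[0,0,0]],"angular":[[0,0.2,0],[0,0.2,0],[0,0,0],[0,0,0],[0,0,0],[0,0,0],[0,0,0],[0,0,0],[0,0,0],[0,0,0],[0,0,0],[0,0,0]],"hand":[0,0,0,0,0,0,0,0,0,0,0,0]}' | tail -c 600; python3 - <<'E'
from h import *
s=st()
plan([.5128,.0103,.080],down(-.073),vmax=2.5)
E
```

```text
time: 7.83
eef_pos: [0.513, 0.0084, 0.0881]
eef_rot: [[0.009, 0.078, 0.997], [-0.002, 0.997, -0.078], [-1.0, -0.001, 0.009]]
force: [-0.9, 0.7, -1.9]
finger_gap: 0.244
t 7.83 p [0.513  0.0084 0.0881] f [-0.94  0.66 -1.88] tq [-0.01  0.15 -0.02] gap 0.244
[[ 0.0088  0.078   0.9969]
 [-0.0021  0.997  -0.078 ]
 [-1.     -0.0014  0.0089]]
t 7.83 n 1 slide [ 0.81  0.19 -0.04] ang [-0.29  0.51  0.08]
total local cm [ 0.81  0.19 -0.04] deg [-0.29  0.51  0.08]
```

```bash
python3 -m jog '{"slide":[[0.4,0.1,0],[0.4,0,0],[0.2,0,0],[0,0,0],[0,0,0]],"angular":[[-0.1,0.2,0],[-0.1,0.2,0],[0,0.1,0],[0,0,0],[0,0,0]],"hand":[0,0,0,0,0]}' | tail -c 600; cat > look.py <<'E'
import sys
from h import *
k=sys.argv[1]
s=st()
cv2.imwrite(f'pics/{k}_s.png',optics.get_image('scene')); cv2.imwrite(f'pics/{k}_t.png',optics.get_image('top'))
im=cv2.imread(f'pics/{k}_s.png')
a=cv2.resize(im[195:285,125:245],None,fx=6,fy=6,interpolation=cv2.INTER_CUBIC); cv2.imwrite(f'pics/{k}_sb.png',a)
im=cv2.imread(f'pics/{k}_t.png')
a=cv2.resize(im[165:255,320:430],None,fx=6,fy=6,interpolation=cv2.INTER_CUBIC); cv2.imwrite(f'pics/{k}_tb.png',a)
p=s['eef_pos']; R=s['eef_rot']
rod=p+R[:,0]*(.0023); end=rod-.235*R[:,1]; tip=rod-.23*R[:,1]+.045*R[:,0]
print('tip',tip,'tip px scene',(proj('scene',tip)-[125,195])*6,'top',(proj('top',tip)-[320,165])*6)
E
python3 look.py a6
```

```text
time: 8.25
eef_pos: [0.5134, 0.0132, 0.0773]
eef_rot: [[-0.0, 0.069, 0.998], [0.0, 0.998, -0.069], [-1.0, 0.0, -0.0]]
force: [-0.1, 1.1, -2.2]
finger_gap: 0.235
t 8.25 p [0.5134 0.0132 0.0773] f [-0.07  1.11 -2.16] tq [0.01 0.09 0.04] gap 0.235
[[-1.000e-04  6.910e-02  9.976e-01]
 [ 4.000e-04  9.976e-01 -6.910e-02]
 [-1.000e+00  4.000e-04 -2.000e-04]]
tip [ 0.49753495 -0.21624182  0.02990709] tip px scene [[304.68114796 264.01373487]] top [[366.74942859 277.99048302]]
```

View pics/a6_sb.png

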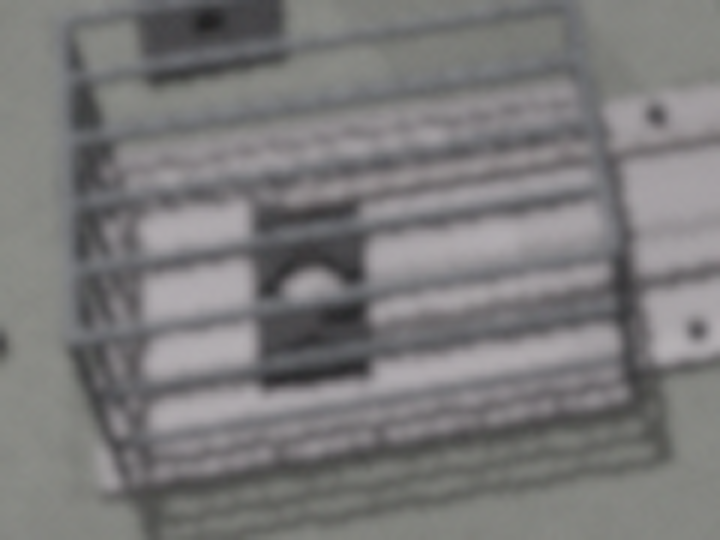

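View pics/a6_tb.png

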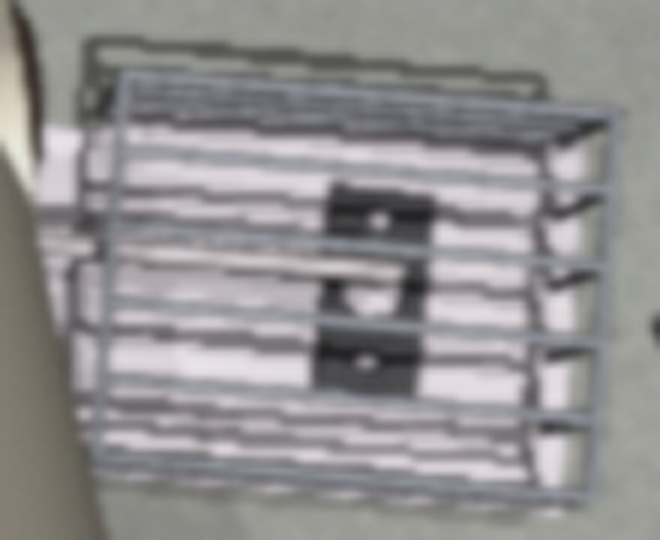

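```bash
python3 - <<'E'
from h import *
s=st()
p=s['eef_pos']; R=s['eef_rot']
rod=p+R[:,0]*(.0023); end=rod-.235*R[:,1]; tip=rod-.23*R[:,1]+.045*R[:,0]
print('end px',(proj('top',end)-[320,165])*6, 'tip at z.018',(proj('top',[tip[0],tip[1],.018])-[320,165])*6)
print('hole',unproj('top',(320+373/6,165+290/6),.018), 'scene', unproj('scene',(125+310/6,195+293/6),.018))
plan([.512,.0105,.0773],down(-.073))
# overlays of plate at two hypotheses
for nm,(cx,cy) in dict(T=(.4935,-.2215),M=(.4965,-.2195),S=(.500,-.217)).items():
    a=-.072; X=np.array([np.cos(a),np.sin(a)]);Y=np.array([-np.sin(a),np.cos(a)])
    c=[np.r_[np.array([cx,cy])+u*X*.045+v*Y*.023,.018] for u,v in((1,1),(1,-1),(-1,-1),(-1,1))]
    print(nm,'scene',(proj('scene',c)-[125,195]).dot(6).round().tolist(),'top',(proj('top',c)-[320,165]).dot(6).round().tolist())
E
```

```text
t 8.35 p [0.5134 0.0131 0.0774] f [ 0.16 -0.1  -2.25] tq [-0.04 -0.02  0.03] gap 0.237
[[-0.000e+00  6.920e-02  9.976e-01]
 [ 4.000e-04  9.976e-01 -6.920e-02]
 [-1.000e+00  4.000e-04 -1.000e-04]]
end px [[397.62114757 268.96530462]] tip at z.018 [[362.1727104 280.6577498]]
hole [ 0.49337356 -0.22108533  0.018     ] scene [ 0.50379689 -0.2168989   0.018     ]
t 8.35 n 1 slide [ 0.01 -0.27 -0.12] ang [ 0.21 -0.   -0.02]
total local cm [ 0.01 -0.27 -0.12] deg [ 0.21 -0.   -0.02]
T scene [[360.0, 355.0], [247.0, 375.0], [233.0, 200.0], [342.0, 182.0]] top [[329.0, 185.0], [432.0, 193.0], [419.0, 395.0], [315.0, 387.0]]
M scene [[366.0, 360.0], [253.0, 379.0], [238.0, 204.0], [347.0, 186.0]] top [[324.0, 178.0], [428.0, 187.0], [415.0, 388.0], [311.0, 380.0]]
S scene [[374.0, 366.0], [260.0, 385.0], [245.0, 209.0], [355.0, 191.0]] top [[319.0, 170.0], [422.0, 179.0], [409.0, 380.0], [305.0, 372.0]]
```

```bash
python3 -m jog '{"slide":[[0.2,-0.2,0],[0.3,-0.1,0],[0.3,0,0],[0.1,0,0],[0,0,0],[0,0,0]],"angular":[[0.1,0,0],[0.1,0,0],[0,0,0],[0,0,0],[0,0,0],[0,0,0]],"hand":[0,0,0,0,0,0]}' | tail -c 600; python3 look.py a7 
```

```text
time: 8.85
eef_pos: [0.5132, 0.01, 0.0674]
eef_rot: [[-0.0, 0.073, 0.997], [0.0, 0.997, -0.073], [-1.0, 0.0, -0.0]]
force: [0.5, -0.2, -2.6]
finger_gap: 0.236
t 8.85 p [0.5132 0.01   0.0674] f [ 0.53 -0.16 -2.61] tq [-0.04  0.07  0.05] gap 0.236
[[-1.000e-04  7.250e-02  9.974e-01]
 [ 3.000e-04  9.974e-01 -7.250e-02]
 [-1.000e+00  3.000e-04 -1.000e-04]]
tip [ 0.49650654 -0.21936509  0.02000259] tip px scene [[300.65549879 277.62229065]] top [[369.86953739 282.4993534 ]]
```

```bash
python3 -m jog '{"slide":[[0.2,0,0],[0.2,0,0],[0,0,0],[0,0,0]],"angular":[[0,0,0],[0,0,0],[0,0,0],[0,0,0]],"hand":[0,0,0,0]}' | tail -c 600; python3 look.py a8 
```

```text
time: 9.28
eef_pos: [0.5136, 0.0101, 0.0634]
eef_rot: [[0.001, 0.072, 0.997], [0.0, 0.997, -0.072], [-1.0, 0.0, 0.001]]
force: [-0.2, -0.5, -2.1]
finger_gap: 0.237
t 9.28 p [0.5136 0.0101 0.0634] f [-0.21 -0.46 -2.06] tq [-0.01  0.05 -0.01] gap 0.237
[[ 1.000e-03  7.250e-02  9.974e-01]
 [ 4.000e-04  9.974e-01 -7.250e-02]
 [-1.000e+00  5.000e-04  1.000e-03]]
tip [ 0.49702228 -0.21925379  0.01602348] tip px scene [[302.66122085 284.07112967]] top [[368.01021864 282.17817624]]
```

View pics/a8_tb.png

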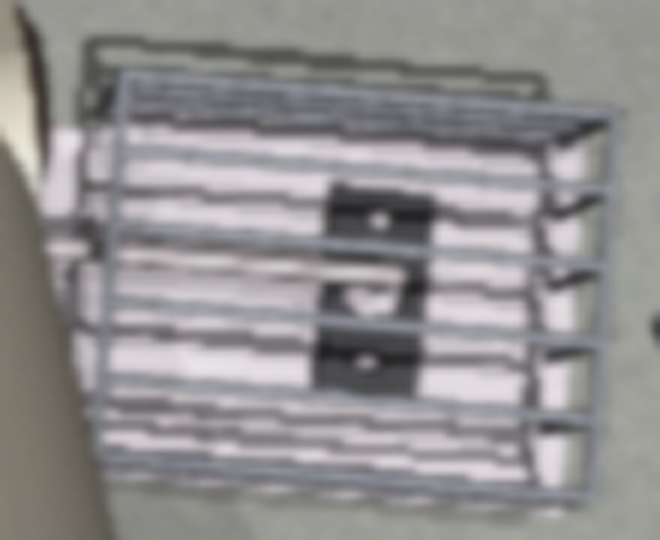

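View pics/a8_sb.png

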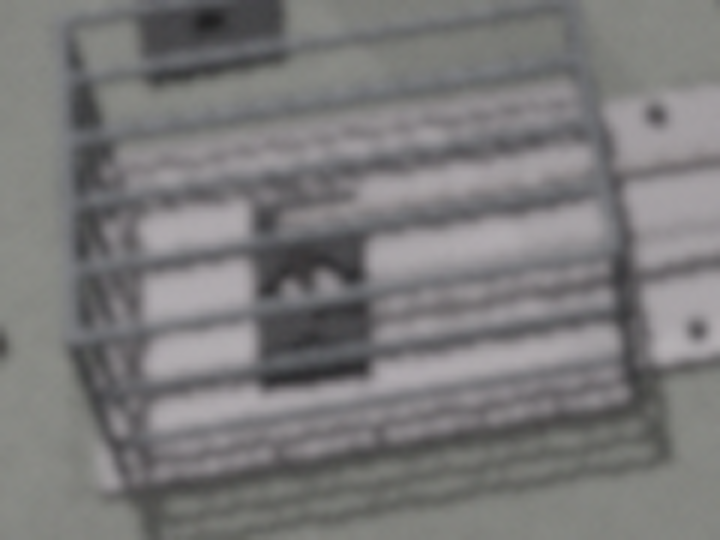

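```bash
python3 -m jog '{"slide":[[0.2,0,0],[0.2,0,0],[0,0,0],[0,0,0]],"angular":[[0,0,0],[0,0,0],[0,0,0],[0,0,0]],"hand":[0,0,0,0]}' | tail -c 600; python3 look.py a9 
```

```text
time: 9.72
eef_pos: [0.5138, 0.0101, 0.0592]
eef_rot: [[0.001, 0.072, 0.997], [0.0, 0.997, -0.072], [-1.0, 0.001, 0.001]]
force: [0.1, 0.7, -1.5]
finger_gap: 0.24
t 9.72 p [0.5138 0.0101 0.0592] f [ 0.14  0.7  -1.52] tq [0.   0.03 0.06] gap 0.24
[[ 1.400e-03  7.250e-02  9.974e-01]
 [ 4.000e-04  9.974e-01 -7.250e-02]
 [-1.000e+00  5.000e-04  1.400e-03]]
tip [ 0.49719201 -0.21924729  0.01179233] tip px scene [[304.3806373  290.23608366]] top [[366.3019138  282.68796952]]
```

View pics/a9_sb.png

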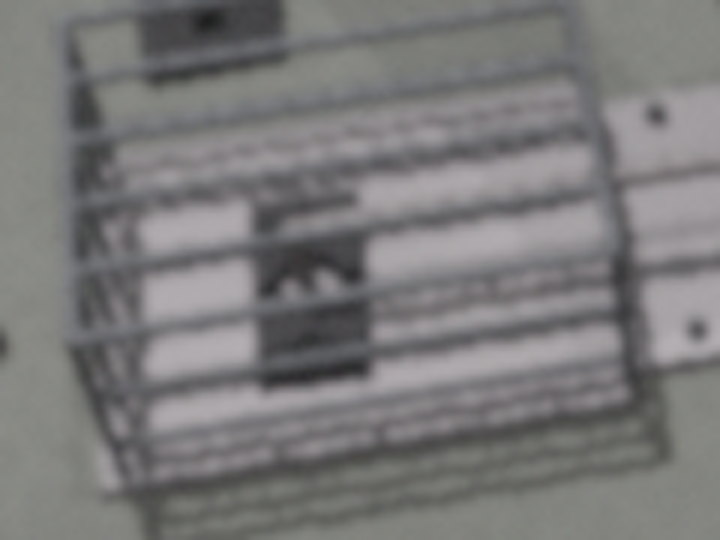

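```bash
python3 -m jog '{"slide":[[0.1,0.2,0],[0,0.3,0],[0,0.4,0],[0,0.4,0],[0,0.4,0],[0,0.4,0],[0,0,0],[0,0,0]],"angular":[[0,0,0],[0,0,0],[0,0,0],[0,0,0],[0,0,0],[0,0,0],[0,0,0],[0,0,0]],"hand":[0,0,0,0,0,0,0,0]}' | tail -c 600; python3 look.py b1 
```

```text
time: 10.48
eef_pos: [0.515, 0.0323, 0.058]
eef_rot: [[0.0, 0.073, 0.997], [-0.001, 0.997, -0.073], [-1.0, -0.001, 0.0]]
force: [0.3, -1.8, -2.2]
finger_gap: 0.239
t 10.48 p [0.515  0.0323 0.058 ] f [ 0.34 -1.82 -2.23] tq [-0.45  0.17  0.04] gap 0.239
[[ 3.000e-04  7.320e-02  9.973e-01]
 [-9.000e-04  9.973e-01 -7.320e-02]
 [-1.000e+00 -9.000e-04  4.000e-04]]
tip [ 0.49816699 -0.19713463  0.01091375] tip px scene [[357.8093594  281.39067456]] top [[316.15673885 280.1889069 ]]
```

View pics/b1_tb.png

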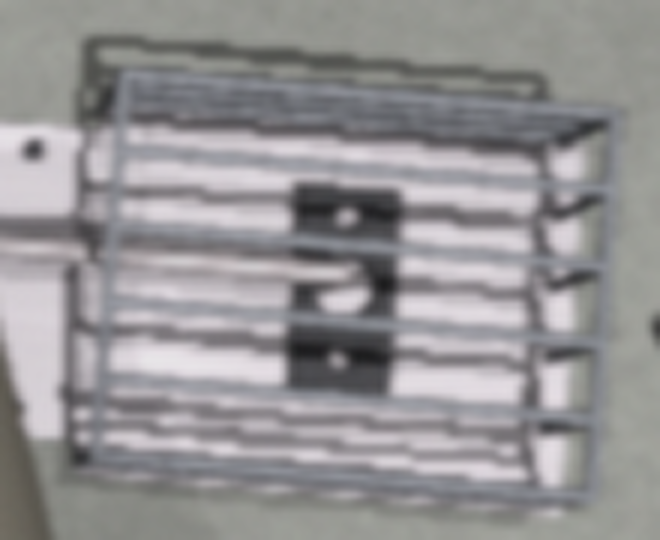

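View pics/b1_sb.png

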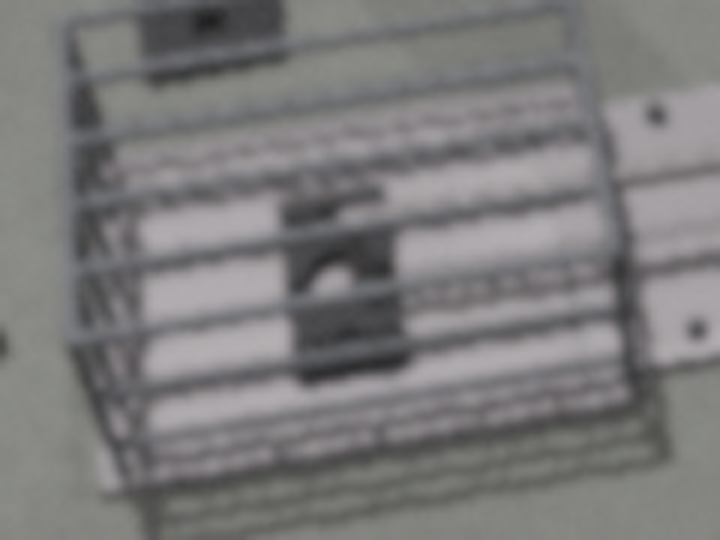

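```bash
python3 -m jog '{"slide":[[0,0.5,0],[0,0.8,0],[0,1,0],[0,1,0],[0,1,0],[0,1,0],[0,1,0],[0,1,0],[0,0.8,0],[0,0.5,0],[0,0,0],[0,0,0]],"angular":[[0,0,0],[0,0,0],[0,0,0],[0,0,0],[0,0,0],[0,0,0],[0,0,0],[0,0,0],[0,0,0],[0,0,0],[0,0,0],[0,0,0]],"hand":[0,0,0,0,0,0,0,0,0,0,0,0]}' | tail -c 600; python3 look.py b2 
```

```text
time: 11.58
eef_pos: [0.5212, 0.1291, 0.0576]
eef_rot: [[-0.001, 0.071, 0.998], [-0.001, 0.998, -0.071], [-1.0, -0.001, -0.001]]
force: [0.5, -1.9, -1.1]
finger_gap: 0.238
t 11.58 p [0.5212 0.1291 0.0576] f [ 0.47 -1.86 -1.06] tq [-0.55  0.09 -0.06] gap 0.238
[[-7.000e-04  7.070e-02  9.975e-01]
 [-7.000e-04  9.975e-01 -7.070e-02]
 [-1.000e+00 -8.000e-04 -6.000e-04]]
tip [ 0.50489203 -0.10037033  0.01050259] tip px scene [[588.48291365 243.07546926]] top [[ 98.59091672 263.08023708]]
```

View pics/b2_s.png

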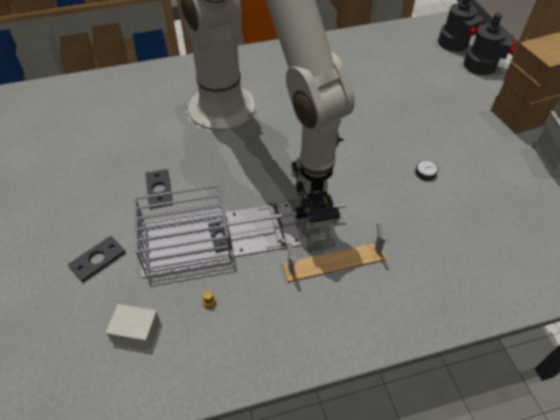

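```bash
python3 -m jog '{"slide":[[0,0.5,0],[0,0.8,0],[0,0.9,0],[0,0.9,0],[0,0.8,0],[0,0.6,0],[0,0.4,0],[0,0,0],[0,0,0]],"angular":[[0,0,0],[0,0,0],[0,0,0],[0,0,0],[0,0,0],[0,0,0],[0,0,0],[0,0,0],[0,0,0]],"hand":[0,0,0,0,0,0,0,0,0]}' | tail -c 600; python3 - <<'E'
from h import *
s=st()
im=optics.get_image('scene'); cv2.imwrite('pics/b3.png',cv2.resize(im[180:280,200:340],None,fx=5,fy=5,interpolation=cv2.INTER_CUBIC))
im=optics.get_image('top'); cv2.imwrite('pics/b3t.png',cv2.resize(im[160:260,240:370],None,fx=5,fy=5,interpolation=cv2.INTER_CUBIC))
E
```

```text
time: 12.43
eef_pos: [0.5251, 0.1818, 0.0573]
eef_rot: [[-0.001, 0.074, 0.997], [-0.001, 0.997, -0.074], [-1.0, -0.001, -0.001]]
force: [-0.5, -2.9, -2.4]
finger_gap: 0.24
t 12.43 p [0.5251 0.1818 0.0573] f [-0.51 -2.9  -2.4 ] tq [-0.51  0.17 -0.05] gap 0.24
[[-1.000e-03  7.350e-02  9.973e-01]
 [-9.000e-04  9.973e-01 -7.350e-02]
 [-1.000e+00 -1.000e-03 -1.000e-03]]
```

View pics/b3.png

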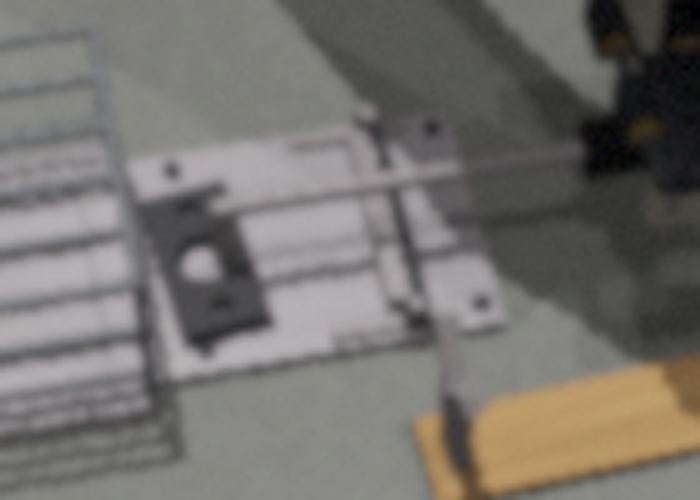

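View pics/b3t.png

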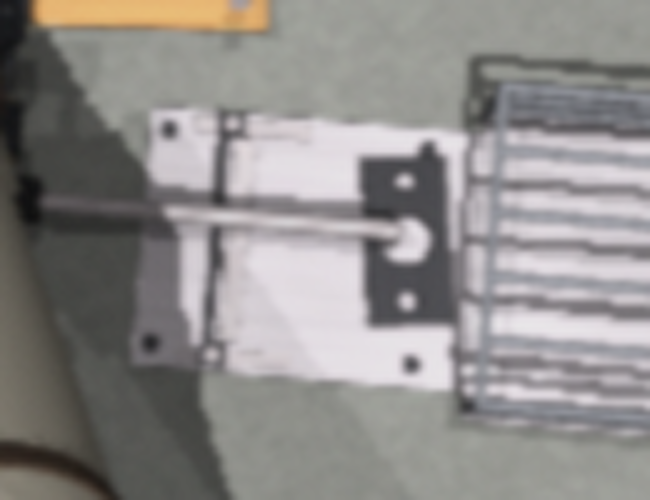

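```bash
python3 -m jog '{"slide":[[0,0.4,0],[0,0.7,0],[0,0.8,0],[0,0.8,0],[0,0.7,0],[0,0.5,0],[0,0.3,0],[0,0,0],[0,0,0]],"angular":[[0,0,0],[0,0,0],[0,0,0],[0,0,0],[0,0,0],[0,0,0],[0,0,0],[0,0,0],[0,0,0]],"hand":[0,0,0,0,0,0,0,0,0]}' | tail -c 600; python3 - <<'E'
from h import *
s=st()
im=optics.get_image('scene'); cv2.imwrite('pics/b4.png',cv2.resize(im[190:260,220:320],None,fx=7,fy=7,interpolation=cv2.INTER_CUBIC))
im=optics.get_image('top'); cv2.imwrite('pics/b4t.png',cv2.resize(im[160:260,240:370],None,fx=5,fy=5,interpolation=cv2.INTER_CUBIC))
E
```

```text
time: 13.28
eef_pos: [0.5285, 0.2276, 0.0571]
eef_rot: [[-0.001, 0.075, 0.997], [-0.001, 0.997, -0.075], [-1.0, -0.001, -0.001]]
force: [0.2, -2.1, -2.3]
finger_gap: 0.239
t 13.28 p [0.5285 0.2276 0.0571] f [ 0.17 -2.1  -2.29] tq [-0.51  0.12 -0.01] gap 0.239
[[-1.300e-03  7.490e-02  9.972e-01]
 [-9.000e-04  9.972e-01 -7.490e-02]
 [-1.000e+00 -1.000e-03 -1.200e-03]]
```

View pics/b4.png

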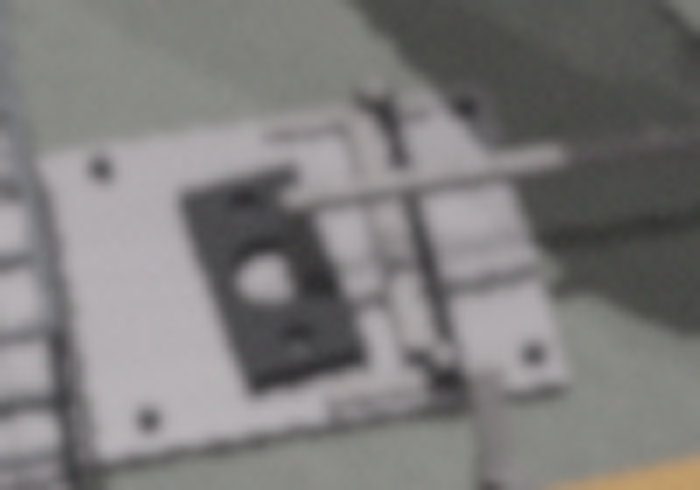

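View pics/b4t.png

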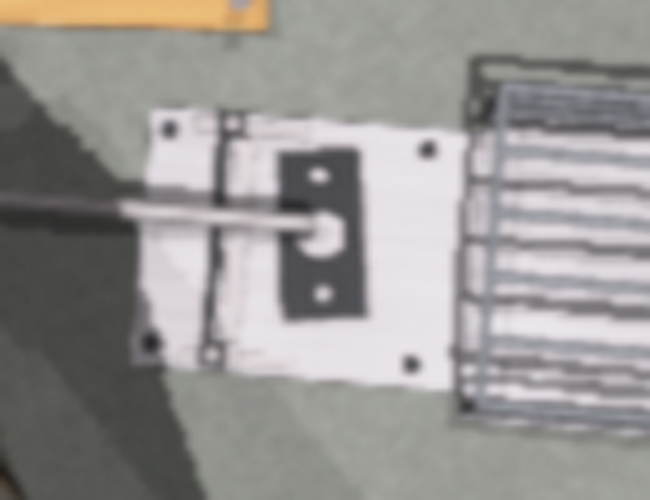

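```bash
python3 -m jog '{"slide":[[0,0.4,0],[0,0.5,0],[0,0.4,0],[0,0.3,0],[0,0.3,0],[0,0.2,0],[0,0,0]],"angular":[[0,0,0],[0,0,0],[0,0,0],[0,0,0],[0,0,0],[0,0,0],[0,0,0]],"hand":[0,0,0,0,0,0,0]}' | tail -c 600; python3 - <<'E'
from h import *
s=st()
im=optics.get_image('top'); cv2.imwrite('pics/b5t.png',cv2.resize(im[160:260,240:370],None,fx=5,fy=5,interpolation=cv2.INTER_CUBIC))
E
```

```text
time: 13.97
eef_pos: [0.5301, 0.2477, 0.0567]
eef_rot: [[-0.003, 0.079, 0.997], [-0.003, 0.997, -0.079], [-1.0, -0.003, -0.003]]
force: [-0.2, -2.7, -3.3]
finger_gap: 0.238
t 13.97 p [0.5301 0.2477 0.0567] f [-0.18 -2.74 -3.3 ] tq [-0.46  0.13 -0.01] gap 0.238
[[-0.0028  0.0786  0.9969]
 [-0.003   0.9969 -0.0786]
 [-1.     -0.0032 -0.0025]]
```

View pics/b5t.png

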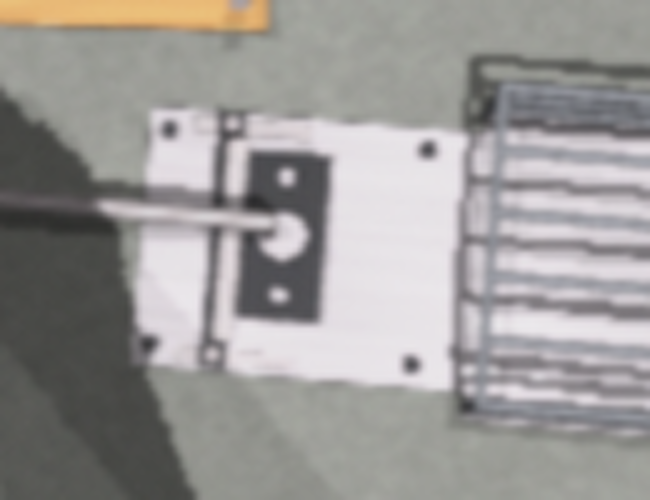

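```bash
python3 -m jog '{"slide":[[-0.05,0.1,0],[0,0.1,0],[0,0.1,0]],"angular":[[0,0,0],[0,0,0],[0,0,0]],"hand":[0,0,0]}' | tail -c 600; python3 -m jog '{"slide":[[0,0.1,0]],"angular":[[0,0,0]],"hand":[0]}' | tail -c 600;  python3 -m jog '{"slide":[[0,0.1,0]],"angular":[[0,0,0]],"hand":[0]}' | tail -c 600; python3 -m jog '{"slide":[[0,0.1,0]],"angular":[[0,0,0]],"hand":[0]}' | tail -c 600
```

```text
time: 14.27
eef_pos: [0.5301, 0.248, 0.0566]
eef_rot: [[-0.004, 0.08, 0.997], [-0.006, 0.997, -0.08], [-1.0, -0.006, -0.004]]
force: [-0.4, -5.0, -2.8]
finger_gap: 0.24
time: 14.35
eef_pos: [0.5302, 0.2481, 0.0564]
eef_rot: [[-0.004, 0.081, 0.997], [-0.007, 0.997, -0.081], [-1.0, -0.008, -0.004]]
force: [-0.1, -5.2, -4.1]
finger_gap: 0.238
time: 14.43
eef_pos: [0.5303, 0.2481, 0.0562]
eef_rot: [[-0.005, 0.081, 0.997], [-0.008, 0.997, -0.081], [-1.0, -0.009, -0.004]]
force: [0.3, -5.2, -4.4]
finger_gap: 0.239
time: 14.52
eef_pos: [0.5304, 0.2482, 0.0559]
eef_rot: [[-0.005, 0.082, 0.997], [-0.01, 0.997, -0.082], [-1.0, -0.01, -0.004]]
force: [0.3, -4.6, -3.7]
finger_gap: 0.238
```

```bash
python3 -m jog '{"slide":[[-0.05,0.15,0]],"angular":[[0,0,0.2]],"hand":[0]}' | tail -c 600;  python3 -m jog '{"slide":[[-0.05,0.18,0]],"angular":[[0,0,0.2]],"hand":[0]}' | tail -c 600; python3 -m jog '{"slide":[[-0.05,0.2,0]],"angular":[[0,0,0.2]],"hand":[0]}' | tail -c 600
```

```text
time: 14.6
eef_pos: [0.5304, 0.2482, 0.056]
eef_rot: [[-0.006, 0.082, 0.997], [-0.008, 0.997, -0.082], [-1.0, -0.008, -0.005]]
force: [1.1, -7.6, -3.5]
finger_gap: 0.239
time: 14.68
eef_pos: [0.5305, 0.2482, 0.0561]
eef_rot: [[-0.006, 0.083, 0.997], [-0.007, 0.997, -0.083], [-1.0, -0.007, -0.006]]
force: [0.3, -7.3, -3.3]
finger_gap: 0.239
time: 14.77
eef_pos: [0.5307, 0.2482, 0.0562]
eef_rot: [[-0.007, 0.084, 0.996], [-0.006, 0.996, -0.084], [-1.0, -0.006, -0.006]]
force: [-0.2, -7.6, -3.8]
finger_gap: 0.237
```

```bash
python3 -m jog '{"slide":[[-0.05,0.24,0],[-0.05,0.24,0]],"angular":[[-0.2,0,0.2],[-0.2,0,0.2]],"hand":[0,0]}' | tail -c 600;  python3 -m jog '{"slide":[[-0.05,0.26,0],[-0.05,0.26,0]],"angular":[[-0.2,0,0.2],[-0.2,0,0.2]],"hand":[0,0]}' | tail -c 600; python3 -m jog '{"slide":[[-0.05,0.26,0],[-0.05,0.26,0]],"angular":[[-0.2,0,0.2],[-0.2,0,0.2]],"hand":[0,0]}' | tail -c 600;
```

```text
time: 14.93
eef_pos: [0.5307, 0.2482, 0.0562]
eef_rot: [[-0.009, 0.079, 0.997], [-0.005, 0.997, -0.079], [-1.0, -0.005, -0.008]]
force: [-1.0, -7.0, -3.5]
finger_gap: 0.235
time: 15.1
eef_pos: [0.5301, 0.2483, 0.0559]
eef_rot: [[-0.012, 0.076, 0.997], [-0.004, 0.997, -0.076], [-1.0, -0.005, -0.012]]
force: [-0.7, -7.9, -3.4]
finger_gap: 0.238
time: 15.27
eef_pos: [0.5295, 0.2483, 0.0558]
eef_rot: [[-0.016, 0.072, 0.997], [-0.003, 0.997, -0.072], [-1.0, -0.004, -0.016]]
force: [-2.3, -8.5, -2.5]
finger_gap: 0.24
```

```bash
python3 -m jog '{"slide":[[-0.05,0.3,0.05],[-0.05,0.33,0.05]],"angular":[[0,-0.3,0.2],[0,-0.3,0.2]],"hand":[0,0]}' | tail -c 600;  python3 -m jog '{"slide":[[-0.05,0.35,0],[-0.05,0.35,0]],"angular":[[0,-0.3,0.2],[0,-0.3,0.2]],"hand":[0,0]}' | tail -c 600; python3 -m jog '{"slide":[[-0.05,0.35,0],[-0.05,0.35,0]],"angular":[[0,-0.3,0.2],[0,-0.3,0.2]],"hand":[0,0]}' | tail -c 600;
```

```text
time: 15.43
eef_pos: [0.53, 0.2484, 0.0555]
eef_rot: [[-0.01, 0.076, 0.997], [-0.005, 0.997, -0.076], [-1.0, -0.005, -0.009]]
force: [-0.4, -8.9, -2.7]
finger_gap: 0.234
time: 15.6
eef_pos: [0.5299, 0.2485, 0.0551]
eef_rot: [[-0.002, 0.08, 0.997], [-0.007, 0.997, -0.081], [-1.0, -0.007, -0.002]]
force: [-0.3, -8.2, -2.2]
finger_gap: 0.231
time: 15.77
eef_pos: [0.5302, 0.2485, 0.0548]
eef_rot: [[0.006, 0.084, 0.996], [-0.009, 0.996, -0.084], [-1.0, -0.009, 0.006]]
force: [0.5, -9.3, -3.3]
finger_gap: 0.237
```

```bash
python3 -m jog '{"slide":[[-0.12,0.4,0],[-0.12,0.4,0]],"angular":[[-0.2,0.1,0.3],[-0.2,0.1,0.3]],"hand":[0,0]}' | tail -c 600;  python3 -m jog '{"slide":[[-0.12,0.42,0],[-0.12,0.42,0]],"angular":[[-0.2,0.1,0.3],[-0.2,0.1,0.3]],"hand":[0,0]}' | tail -c 600; python3 -m jog '{"slide":[[-0.12,0.42,0],[-0.12,0.42,0]],"angular":[[-0.2,0,0.3],[-0.2,0,0.3]],"hand":[0,0]}' | tail -c 600;python3 - <<'E'
from h import *
s=st()
im=optics.get_image('scene'); cv2.imwrite('pics/b6.png',cv2.resize(im[190:260,220:320],None,fx=7,fy=7,interpolation=cv2.INTER_CUBIC))
im=optics.get_image('top'); cv2.imwrite('pics/b6t.png',cv2.resize(im[160:260,240:370],None,fx=5,fy=5,interpolation=cv2.INTER_CUBIC))
st()
E
```

```text
time: 15.93
eef_pos: [0.5299, 0.2485, 0.0554]
eef_rot: [[-0.002, 0.08, 0.997], [-0.009, 0.997, -0.08], [-1.0, -0.009, -0.001]]
force: [-0.3, -11.0, -4.5]
finger_gap: 0.241
time: 16.1
eef_pos: [0.5297, 0.2484, 0.0559]
eef_rot: [[-0.009, 0.078, 0.997], [-0.009, 0.997, -0.078], [-1.0, -0.01, -0.009]]
force: [-0.2, -11.1, -4.1]
finger_gap: 0.237
time: 16.27
eef_pos: [0.5294, 0.2484, 0.0562]
eef_rot: [[-0.014, 0.075, 0.997], [-0.009, 0.997, -0.075], [-1.0, -0.01, -0.013]]
force: [0.1, -10.8, -5.2]
finger_gap: 0.238
t 16.27 p [0.5294 0.2484 0.0562] f [  0.09 -10.82  -5.24] tq [-2.05  0.02  0.17] gap 0.238
[[-0.0141  0.0753  0.9971]
 [-0.0086  0.9971 -0.0754]
 [-0.9999 -0.0096 -0.0134]]
t 16.37 p [0.5295 0.2484 0.0562] f [ 0.03 -9.94 -5.78] tq [-2.03  0.03  0.14] gap 0.233
[[-0.014   0.0753  0.9971]
 [-0.0085  0.9971 -0.0755]
 [-0.9999 -0.0096 -0.0133]]
```

View pics/b6.png

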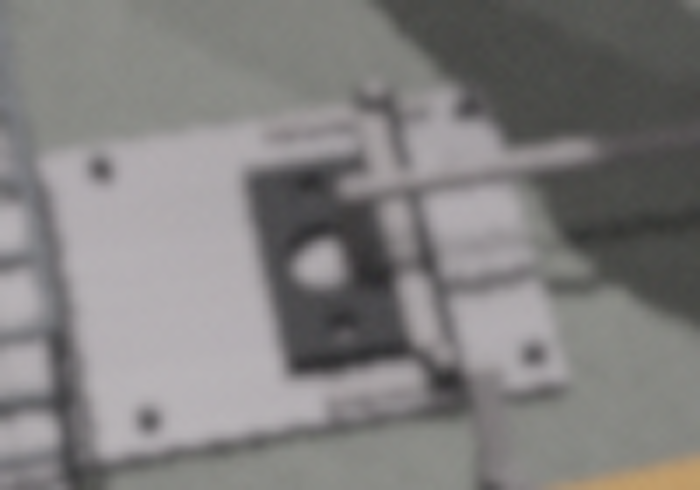

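View pics/b6t.png

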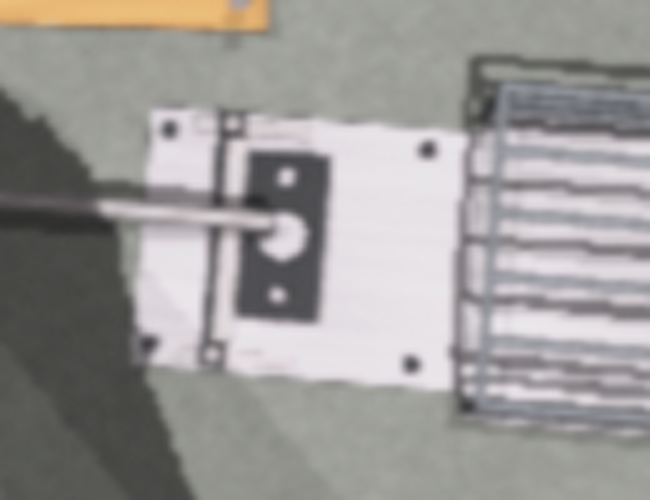

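```bash
python3 -m jog '{"slide":[[-0.1,0.44,0],[-0.1,0.46,0],[-0.1,0.46,0],[-0.1,0.46,0],[-0.1,0.46,0]],"angular":[[0,-0.2,0.3],[0,-0.2,0.3],[0,-0.2,0.3],[0,-0.2,0.3],[0,-0.2,0.3]],"hand":[0,0,0,0,0]}' | tail -c 600; python3 -m jog '{"slide":[[-0.05,0.3,0],[-0.05,0.2,0],[0,0.1,0],[0,0,0],[0,0,0],[0,0,0]],"angular":[[0,0,0.2],[0,0,0.1],[0,0,0],[0,0,0],[0,0,0],[0,0,0]],"hand":[0,0,0,0,0,0]}' | tail -c 600;python3 - <<'E'
from h import *
st()
E
```

```text
time: 16.78
eef_pos: [0.5305, 0.2485, 0.0558]
eef_rot: [[-0.005, 0.086, 0.996], [-0.011, 0.996, -0.086], [-1.0, -0.012, -0.004]]
force: [1.8, -10.8, -4.5]
finger_gap: 0.238
time: 17.28
eef_pos: [0.5323, 0.2481, 0.0554]
eef_rot: [[-0.005, 0.09, 0.996], [-0.012, 0.996, -0.09], [-1.0, -0.013, -0.004]]
force: [0.8, -4.0, -3.5]
finger_gap: 0.237
t 17.28 p [0.5323 0.2481 0.0554] f [ 0.76 -3.96 -3.51] tq [-0.76  0.02  0.12] gap 0.237
[[-0.0046  0.0902  0.9959]
 [-0.0124  0.9958 -0.0902]
 [-0.9999 -0.0128 -0.0035]]
```

```bash
python3 -m jog '{"slide":[[0,-0.05,0],[0,-0.05,0],[0,-0.05,0],[0,-0.05,0],[0,-0.05,0],[0,-0.05,0],[0,-0.05,0],[0,-0.05,0]],"angular":[[0,0,0],[0,0,0],[0,0,0],[0,0,0],[0,0,0],[0,0,0],[0,0,0],[0,0,0]],"hand":[0,0,0,0,0,0,0,0]}' | tail -c 600; python3 - <<'E'
from h import *
st()
E
```

```text
time: 17.95
eef_pos: [0.532, 0.2479, 0.0564]
eef_rot: [[-0.003, 0.088, 0.996], [-0.008, 0.996, -0.088], [-1.0, -0.008, -0.002]]
force: [1.1, -1.5, -2.6]
finger_gap: 0.239
t 17.95 p [0.532  0.2479 0.0564] f [ 1.11 -1.46 -2.64] tq [-0.2   0.05  0.  ] gap 0.239
[[-0.0027  0.0879  0.9961]
 [-0.0077  0.9961 -0.0879]
 [-1.     -0.0079 -0.002 ]]
```

```bash
python3 -m jog '{"slide":[[0,-0.1,0],[0,-0.12,0],[0,-0.12,0],[0,-0.12,0],[0,-0.12,0],[0,-0.12,0],[0,-0.12,0],[0,0,0]],"angular":[[0,0,0],[0,0,0],[0,0,0],[0,0,0],[0,0,0],[0,0,0],[0,0,0],[0,0,0]],"hand":[0,0,0,0,0,0,0,0]}' | tail -c 600; python3 - <<'E'
from h import *
st()
im=optics.get_image('scene'); cv2.imwrite('pics/b7.png',cv2.resize(im[190:260,220:320],None,fx=7,fy=7,interpolation=cv2.INTER_CUBIC))
im=optics.get_image('top'); cv2.imwrite('pics/b7t.png',cv2.resize(im[160:260,240:370],None,fx=5,fy=5,interpolation=cv2.INTER_CUBIC))
E
```

```text
time: 18.62
eef_pos: [0.5319, 0.2426, 0.0578]
eef_rot: [[0.0, 0.086, 0.996], [-0.003, 0.996, -0.086], [-1.0, -0.003, 0.001]]
force: [0.2, 0.0, -2.9]
finger_gap: 0.237
t 18.62 p [0.5319 0.2426 0.0578] f [ 0.17  0.01 -2.92] tq [-0.02 -0.01  0.01] gap 0.237
[[ 3.000e-04  8.570e-02  9.963e-01]
 [-2.900e-03  9.963e-01 -8.570e-02]
 [-1.000e+00 -2.900e-03  5.000e-04]]
```

View pics/b7.png

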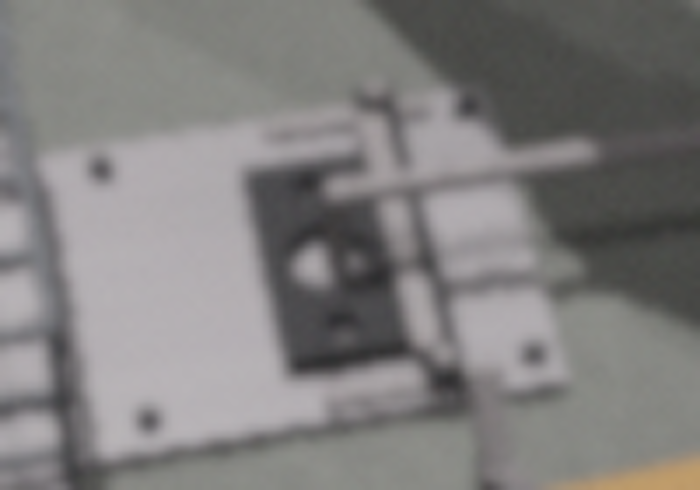

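View pics/b7t.png

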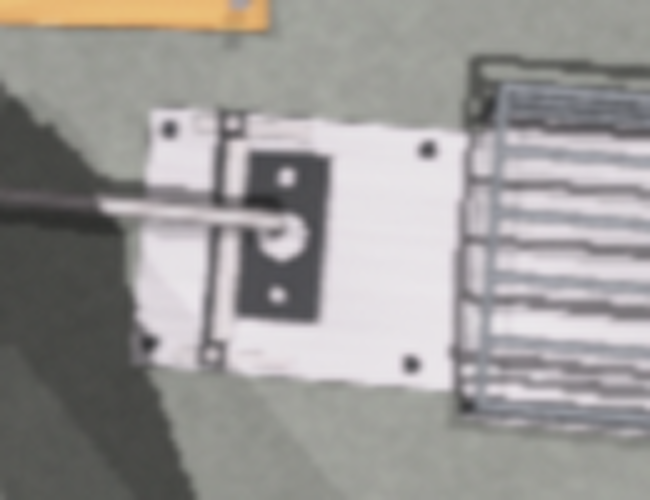

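```bash
python3 -m jog '{"slide":[[0,-0.15,0],[0,-0.15,0],[0,0,0],[0,0,0],[-0.3,0,0],[-0.4,0,0],[-0.5,0,0],[-0.6,0,0],[-0.7,0,0],[0,0,0],[0,0,0]],"angular":[[0,0,0],[0,0,0],[0,0,0],[0,0,0],[0,0,0],[0,0,0],[0,0,0],[0,0,0],[0,0,0],[0,0,0],[0,0,0]],"hand":[0,0,0,0,0,0,0,0,0,0,0]}' | tail -c 600; python3 - <<'E'
from h import *
st()
im=optics.get_image('scene'); cv2.imwrite('pics/b8.png',cv2.resize(im[190:260,220:320],None,fx=7,fy=7,interpolation=cv2.INTER_CUBIC))
im=optics.get_image('top'); cv2.imwrite('pics/b8t.png',cv2.resize(im[160:260,240:370],None,fx=5,fy=5,interpolation=cv2.INTER_CUBIC))
E
```

```text
time: 19.63
eef_pos: [0.532, 0.2402, 0.0862]
eef_rot: [[0.001, 0.085, 0.996], [-0.002, 0.996, -0.085], [-1.0, -0.002, 0.001]]
force: [-0.3, -0.4, -2.5]
finger_gap: 0.237
t 19.63 p [0.532  0.2402 0.0862] f [-0.34 -0.38 -2.49] tq [-0.04  0.06 -0.01] gap 0.237
[[ 0.0013  0.0853  0.9964]
 [-0.002   0.9964 -0.0853]
 [-1.     -0.0019  0.0015]]
```

View pics/b8.png

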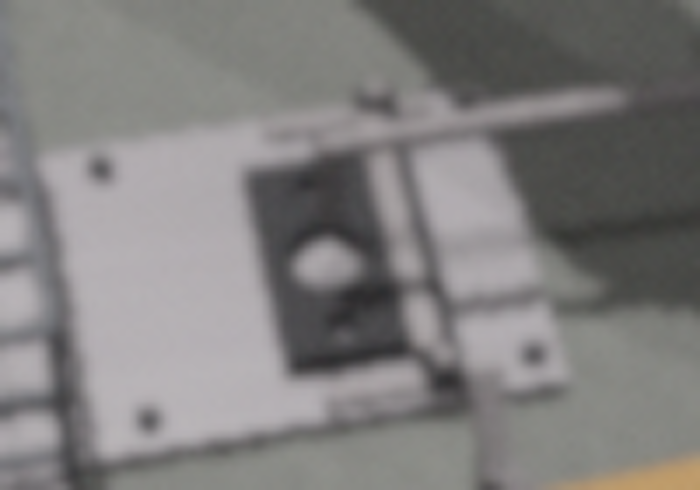

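View pics/b8t.png

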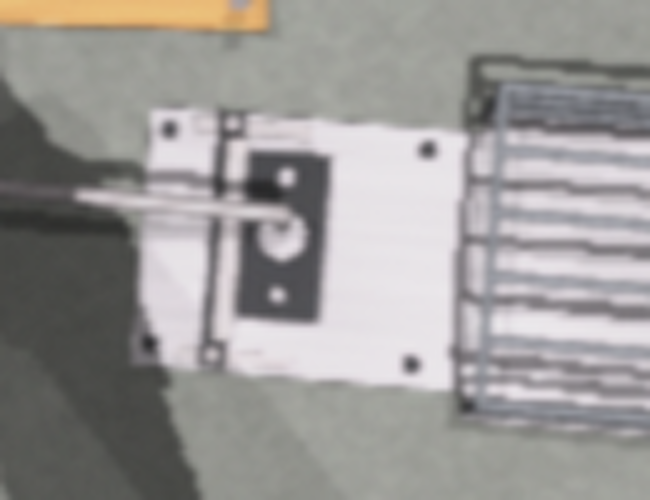

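```bash
python3 -m jog '{"slide":[[-0.8,0,0],[-1.4,0,0],[-1.6,0,0],[-1.6,0,0],[-1.3,0,0],[-0.7,0,0],[0,0,0],[0,0,0]],"angular":[[0,0,0],[0,0,0],[0,0,0],[0,0,0],[0,0,0],[0,0,0],[0,0,0],[0,0,0]],"hand":[0,0,0,0,0,0,0,0]}' | tail -c 600; python3 - <<'E'
from h import *
plan([.6504,.1962,.165],down(-.022),vmax=2)
E
```

```text
time: 20.4
eef_pos: [0.5299, 0.2394, 0.163]
eef_rot: [[-0.004, 0.085, 0.996], [-0.005, 0.996, -0.085], [-1.0, -0.005, -0.003]]
force: [-0.1, 0.4, -1.3]
finger_gap: 0.239
t 20.4 n 8 slide [-0.03 -0.45  1.54] ang [-0.45 -0.03  0.03]
total local cm [-0.23 -3.28 12.38] deg [-3.63 -0.2   0.27]
```

```bash
python3 -m jog '{"slide":[[0,-0.3,0.8],[0,-0.4,1.6],[0,-0.4,1.8],[0,-0.4,1.8],[0,-0.4,1.8],[0,-0.4,1.7],[0,-0.4,1.4],[0,-0.2,0.8],[0,0,0],[0,0,0]],"angular":[[-0.4,0,0],[-0.5,0,0],[-0.5,0,0],[-0.5,0,0],[-0.5,0,0],[-0.5,0,0],[-0.4,0,0],[-0.3,0,0],[0,0,0],[0,0,0]],"hand":[0,0,0,0,0,0,0,0,0,0]}' | tail -c 600; python3 - <<'E'
from h import *
st()
plan([.6504,.1962,.12],down(-.022),vmax=1)
E
```

```text
time: 21.23
eef_pos: [0.6477, 0.1973, 0.1505]
eef_rot: [[-0.018, 0.015, 1.0], [-0.012, 1.0, -0.016], [-1.0, -0.012, -0.018]]
force: [-0.7, 0.7, -2.7]
finger_gap: 0.237
t 21.23 p [0.6477 0.1973 0.1505] f [-0.65  0.66 -2.73] tq [-0.    0.1  -0.02] gap 0.237
[[-0.0184  0.0154  0.9997]
 [-0.0119  0.9998 -0.0156]
 [-0.9998 -0.0122 -0.0182]]
t 21.23 n 4 slide [ 0.76 -0.02  0.08] ang [ 0.09 -0.26  0.18]
total local cm [ 3.05 -0.07  0.33] deg [ 0.37 -1.04  0.7 ]
```

```bash
python3 -m jog '{"slide":[[0.5,0,0.05],[0.7,0,0.05],[0.7,0,0.05],[0.5,0,0],[0.3,0,0],[0,0,0],[0,0,0]],"angular":[[0.1,-0.3,0.2],[0.1,-0.3,0.2],[0.1,-0.2,0.2],[0,0,0],[0,0,0],[0,0,0],[0,0,0]],"hand":[0,0,0,0,0,0,0]}' | tail -c 600; python3 - <<'E'
from h import *
st()
plan([.6504,.1962,.0773],down(-.022),vmax=1)
im=optics.get_image('scene'); cv2.imwrite('pics/c1.png',cv2.resize(im[200:300,250:410],None,fx=5,fy=5,interpolation=cv2.INTER_CUBIC))
im=optics.get_image('wrist'); cv2.imwrite('pics/c1w.png',im)
E
```

```text
time: 21.82
eef_pos: [0.6437, 0.1993, 0.1186]
eef_rot: [[-0.009, 0.017, 1.0], [-0.001, 1.0, -0.017], [-1.0, -0.001, -0.009]]
force: [-0.2, 1.0, -1.7]
finger_gap: 0.237
t 21.82 p [0.6437 0.1993 0.1186] f [-0.16  1.05 -1.71] tq [-0.02  0.01 -0.04] gap 0.237
[[-8.900e-03  1.740e-02  9.998e-01]
 [-7.000e-04  9.998e-01 -1.740e-02]
 [-1.000e+00 -9.000e-04 -8.900e-03]]
t 21.82 n 5 slide [ 0.82 -0.06  0.14] ang [ 0.05 -0.1   0.01]
total local cm [ 4.12 -0.3   0.72] deg [ 0.27 -0.51  0.05]
```

View pics/c1.png

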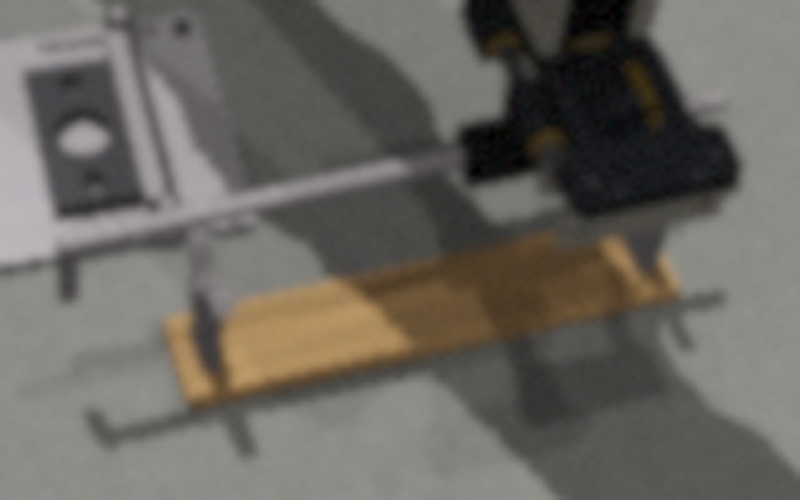

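View pics/c1w.png

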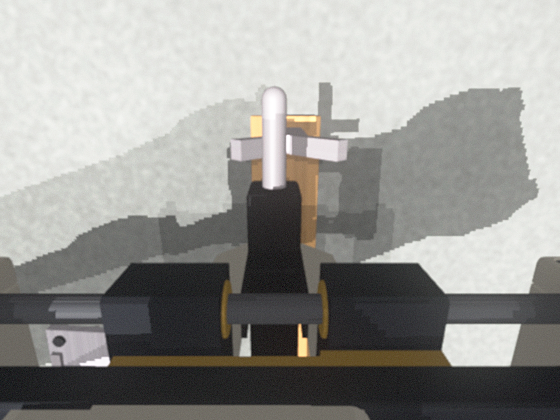

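```bash
python3 -m jog '{"slide":[[0.2,-0.1,0.4],[0.3,-0.1,0.3],[0.3,0,0.1],[0.3,0,0],[0,0,0],[0,0,0]],"angular":[[0.1,-0.3,0],[0.1,-0.2,0],[0,0,0],[0,0,0],[0,0,0],[0,0,0]],"hand":[0,0,0,0,0,0]}' | tail -c 600; python3 - <<'E'
from h import *
plan([.6504,.1962,.0773],down(-.022),vmax=1)
E
```

```text
time: 22.42
eef_pos: [0.6543, 0.1971, 0.1082]
eef_rot: [[0.004, 0.022, 1.0], [-0.0, 1.0, -0.022], [-1.0, 0.0, 0.004]]
force: [-0.3, 0.2, -0.9]
finger_gap: 0.24
t 22.42 n 4 slide [ 0.77 -0.02 -0.1 ] ang [ 0.    0.06 -0.  ]
total local cm [ 3.09 -0.1  -0.41] deg [ 0.02  0.26 -0.  ]
```

```bash
python3 -m jog '{"slide":[[0.3,0,-0.2],[0.4,0,-0.1],[0.4,0,-0.1],[0.4,0,0],[0.3,0,0],[0,0,0],[0,0,0]],"angular":[[0,0.1,0],[0,0.1,0],[0,0.1,0],[0,0,0],[0,0,0],[0,0,0],[0,0,0]],"hand":[0,0,0,0,0,0,0]}' | tail -c 600; python3 - <<'E'
from h import *
plan([.6504,.1962,.0773],down(-.022),vmax=1)
E
```

```text
time: 23.0
eef_pos: [0.6492, 0.1972, 0.0877]
eef_rot: [[-0.003, 0.021, 1.0], [-0.0, 1.0, -0.021], [-1.0, -0.0, -0.003]]
force: [0.0, -0.2, -1.3]
finger_gap: 0.237
t 23.0 n 2 slide [ 0.52 -0.05  0.06] ang [ 0.02 -0.08  0.  ]
total local cm [ 1.04 -0.1   0.12] deg [ 0.03 -0.15  0.01]
```

```bash
python3 -m jog '{"slide":[[0.3,0,0.05],[0.3,0,0.05],[0.3,0,0],[0.1,0,0],[0,0,0],[0,0,0]],"angular":[[0,-0.1,0],[0,0,0],[0,0,0],[0,0,0],[0,0,0],[0,0,0]],"hand":[0,0,0,0,0,0]}' | tail -c 600; python3 - <<'E'
from h import *
st()
plan([.6504,.1962,.0773],down(-.022),vmax=1)
E
```

```text
time: 23.5
eef_pos: [0.6507, 0.1974, 0.0777]
eef_rot: [[0.0, 0.021, 1.0], [0.0, 1.0, -0.021], [-1.0, 0.0, 0.0]]
force: [0.0, -0.4, -1.0]
finger_gap: 0.238
t 23.5 p [0.6507 0.1974 0.0777] f [ 0.05 -0.43 -1.02] tq [-0.01  0.13 -0.01] gap 0.238
[[ 0.000e+00  2.140e-02  9.998e-01]
 [ 2.000e-04  9.998e-01 -2.140e-02]
 [-1.000e+00  2.000e-04  0.000e+00]]
t 23.5 n 1 slide [ 0.04 -0.12 -0.03] ang [ 0.03  0.   -0.01]
total local cm [ 0.04 -0.12 -0.03] deg [ 0.03  0.   -0.01]
```

```bash
python3 -m jog '{"slide":[[0.1,-0.1,0],[0.1,0,0],[0,0,0],[0,0,0]],"angular":[[0,0,0],[0,0,0],[0,0,0],[0,0,0]],"hand":[0,0,0,0]}' | tail -c 600; python3 -m jog '{"slide":[[0,0,0],[0,0,0],[0,0,0],[0,0,0],[0,0,0],[0,0,0],[0,0,0],[0,0,0],[0,0,0],[0,0,0]],"angular":[[0,0,0],[0,0,0],[0,0,0],[0,0,0],[0,0,0],[0,0,0],[0,0,0],[0,0,0],[0,0,0],[0,0,0]],"hand":[2.5,3,3.5,4,5,6,7,7,7,7]}' | tail -c 600; python3 - <<'E'
from h import *
st()
im=optics.get_image('wrist'); cv2.imwrite('pics/c2w.png',im)
E
```

```text
time: 23.83
eef_pos: [0.651, 0.1974, 0.078]
eef_rot: [[0.001, 0.021, 1.0], [0.002, 1.0, -0.021], [-1.0, 0.002, 0.001]]
force: [-0.1, 0.6, -1.1]
finger_gap: 0.239
time: 24.67
eef_pos: [0.6527, 0.1973, 0.0786]
eef_rot: [[0.005, 0.021, 1.0], [0.002, 1.0, -0.021], [-1.0, 0.002, 0.004]]
force: [-0.1, 0.0, 0.7]
finger_gap: 0.759
t 24.67 p [0.6527 0.1973 0.0786] f [-0.05  0.03  0.74] tq [-0.13  0.04  0.01] gap 0.759
[[ 0.0045  0.0211  0.9998]
 [ 0.002   0.9998 -0.0211]
 [-1.      0.0021  0.0045]]
```

View pics/c2w.png

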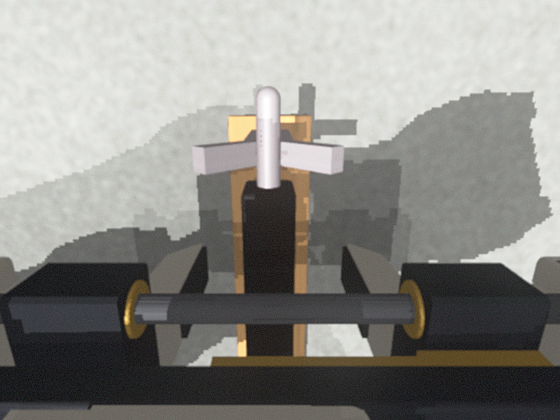

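Rod rests in the V. Retreat straight up and check.

```bash
python3 -m jog '{"slide":[[-0.5,0,0],[-1,0,0],[-1.5,0,0],[-2,0,0],[-2,0,0],[-2,0,0],[-1.5,0,0],[-1,0,0],[0,0,0]],"angular":[[0,0,0],[0,0,0],[0,0,0],[0,0,0],[0,0,0],[0,0,0],[0,0,0],[0,0,0],[0,0,0]],"hand":[8,9,9.1,9.1,9.1,9.1,9.1,9.1,9.1]}' | tail -c 600; python3 -m jog '{"slide":[[0,1.5,0],[0,2.5,0],[0,2.5,0],[0,2.5,0],[0,2.5,0],[0,2.5,0],[0,1,0],[0,0,0],[0,0,0]],"angular":[[0,0,0],[0,0,0],[0,0,0],[0,0,0],[0,0,0],[0,0,0],[0,0,0],[0,0,0],[0,0,0]],"hand":[9.1,9.1,9.1,9.1,9.1,9.1,9.1,9.1,9.1]}' | tail -c 600; python3 - <<'E'
from h import *
st()
im=optics.get_image('scene'); cv2.imwrite('pics/c3.png',cv2.resize(im[180:290,220:410],None,fx=4.2,fy=4.2,interpolation=cv2.INTER_CUBIC))
im=optics.get_image('top'); cv2.imwrite('pics/c3t.png',cv2.resize(im[120:270,180:370],None,fx=4,fy=4,interpolation=cv2.INTER_CUBIC))
E
```

```text
time: 25.47
eef_pos: [0.6518, 0.1971, 0.2039]
eef_rot: [[0.005, 0.021, 1.0], [0.002, 1.0, -0.021], [-1.0, 0.002, 0.005]]
force: [-0.5, 0.6, -0.4]
finger_gap: 0.993
time: 26.22
eef_pos: [0.6506, 0.3577, 0.1962]
eef_rot: [[-0.005, 0.022, 1.0], [-0.0, 1.0, -0.022], [-1.0, -0.001, -0.005]]
force: [-0.4, -1.1, -0.3]
finger_gap: 0.988
t 26.22 p [0.6506 0.3577 0.1962] f [-0.4  -1.09 -0.27] tq [-0.1   0.08  0.04] gap 0.988
[[-4.500e-03  2.230e-02  9.997e-01]
 [-5.000e-04  9.998e-01 -2.230e-02]
 [-1.000e+00 -6.000e-04 -4.500e-03]]
```

View pics/c3.png

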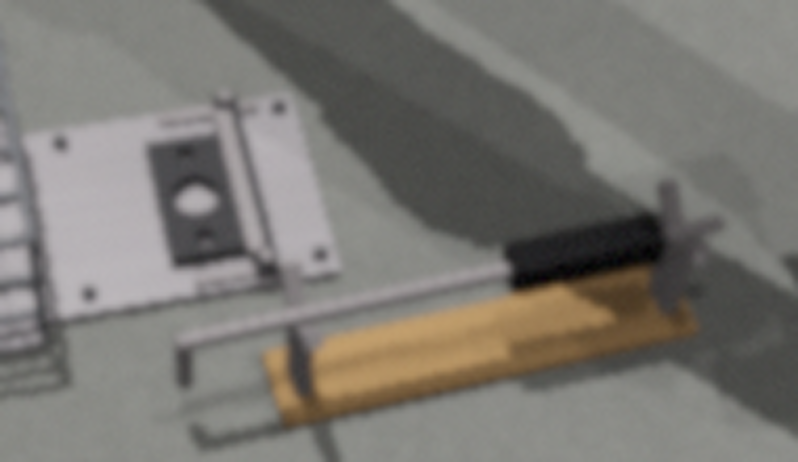

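View pics/c3t.png

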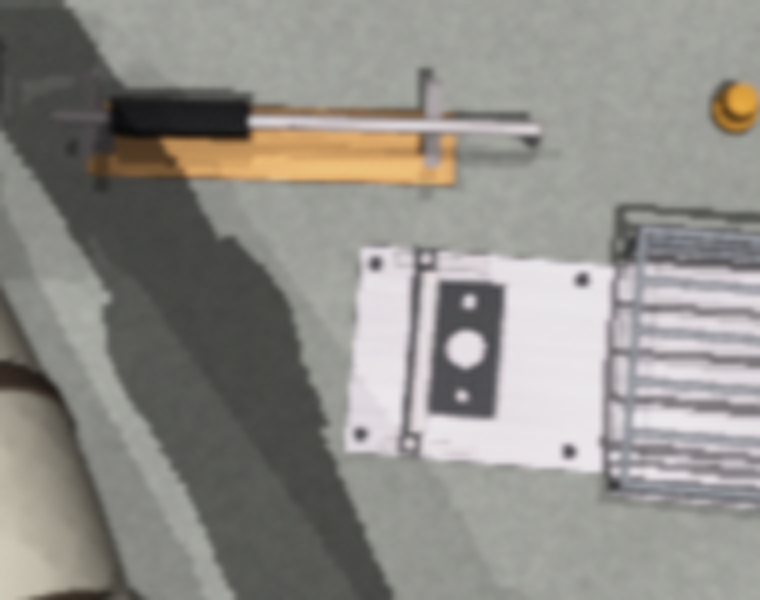

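```bash
python3 -m jog '{"slide":[[0,0,0],[0,0,0],[0,0,0]],"angular":[[0,0,0],[0,0,0],[0,0,0]],"hand":[9.1,9.1,9.1]}' | tail -c 100; python3 -c "
from workcell import manip
print(manip.finish_job())"
```

```text
0.03, 1.0], [-0.004, 1.0, -0.03], [-1.0, -0.004, -0.003]]
force: [0.0, 0.9, -0.5]
finger_gap: 0.99
the job is handed in; nothing more can be done
None
```

I hooked the plate's middle hole and drew the plate out to the stop bar. I then pulled it up snug, unhooked it, put the rod back in its rest, and handed the job in at about 26 s; `finish_job` reported no verdict.

**Pull:** The wrist read 7–9 N for about 1 s, then about 10–11 N over the last 0.85 s. I have no direct reading of the force on the bar itself. Taking off the roughly 2–3 N of drag felt while pulling, I put it at about 8 N.

**Last pictures:**
- **Plate:** It lies on the apron against the bar and did not visibly move when the hook was released. Its edges are within about 0.01 rad of the stand's direction. The bar's own edge read about 0.1 rad in the picture, against the plate's 0.08, but I could only judge it roughly through the clamps.
- **Rod:** It lies hook down in both forks, at the same pixels as at the start.
- **Other things:** The gripper never came near the plate. The fitting was still in place in the final crop, but the carton and gauge were not in it.

**Disagreement:** Before hooking, the top and scene cameras differed by about 6–10 mm on where the hole was. I aimed between the two, and the hook went in without any noticeable contact force.

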